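Nest the sieves on the shaker

TASK

Build the sieve nest on the little shaker so that it is ready to grade beads: the finest sieve into the receiver pan first, then the medium one, then the coarsest, and the knobbed lid last on top. Seat each one fully home and level in the one below before the next goes on, set them down rather than dropping them, and leave the white jar with the red lid and the red pliers where they are.

Things in the scene. Friction and masses are not known exactly. Their poses are not given: they have to be found in the camera images.
- shaker: Bench sieve shaker, fixed: round grey base 116 mm across, 35 mm high, with a black control block reaching 75 mm from the axis on its -x side; on it a sprung plate 92 mm across with a brass receiver pan clamped on: 60 mm across, open mouth 56 mm wide, rim 76 mm above the bench. Origin: on the pan's axis at bench height, z up. All round parts here stand upright; their yaw does not matter
- sieve_fine: Finest sieve: wires under 2 mm apart, looks like a near-solid grey floor. Loose brass frame, 60 mm across, 34 mm high, 110 g; origin: centre of underside, z up. z 0-10 mm: skirt 52 mm across, tapered foot; z 10-34 mm: straight 60 mm wall (grip here), open mouth 56 mm wide. Skirt drops 10 mm into the mouth below (2 mm loose all round) till wall rests on rim; origin is then 66 mm above the shaker's
- sieve_medium: Medium sieve: wires 6 mm apart, a small grid. Loose brass frame, 60 mm across, 34 mm high, 110 g; origin: centre of underside, z up. z 0-10 mm: skirt 52 mm across, tapered foot; z 10-34 mm: straight 60 mm wall (grip here), open mouth 56 mm wide. Skirt drops 10 mm into the mouth below (2 mm loose all round) till wall rests on rim; origin is then 24 mm above the fine sieve's
- sieve_coarse: Coarsest sieve: thick wires 16 mm apart, bench shows through. Loose brass frame, 60 mm across, 34 mm high, 110 g; origin: centre of underside, z up. z 0-10 mm: skirt 52 mm across, tapered foot; z 10-34 mm: straight 60 mm wall (grip here), open mouth 56 mm wide. Skirt drops 10 mm into the mouth below (2 mm loose all round) till wall rests on rim; origin is then 24 mm above the medium sieve's
- sieve_lid: Loose brass lid with a knob, standing on its skirt: 60 mm across, 36 mm high, 120 g; origin: centre of underside, z up. z 0-10 mm: skirt 52 mm across, tapered foot, as on the sieves; z 10-17 mm: disc 60 mm across; above it, to z 36 mm, the round knob, 20 mm across: grip that. Seated in the coarse sieve, origin is 24 mm above the coarse sieve's
- flux_jar: small round white jar with a red lid, 41 mm across, 36 mm high, loose; origin at the centre of its underside. To be left alone. Behind it, at the back of the work area, stands a fixed black hot-air station, 145 mm high, its near face at about x = 0.69 and y = 0.12 to 0.22, a plug sticking out towards the robot: swing past it high
- pliers_red: red-handled pliers lying flat, 137 x 53 mm, 10 mm high, loose; origin at the centre of the underside, long axis along its y. To be left alone
Mind the look-alikes: they are no part of the job. What is shaped like the sieve_fine but green is not meant.

How it is judged:
By the outcome, as a careful person would: the job done as asked, in the order asked, and still so for the second after the job is handed in, with the robot touching nothing.
It also fails if it takes over 106 s, if anything falls off the work surface, if the arm or the gripper's body presses on something with over 40 N, if the wrist force passes 120 N, or if a joint passes its speed limit or range.

ROBOT

A 7-joint arm with a two-finger parallel gripper is mounted at the origin on a cart in front of the work surface, level with it; the furniture and walls round the work are solid. World frame = base frame: x ahead of the robot, y to its left, z up, the work surface at z = 0. Lengths are in m, angles in rad, forces in N, time in s.
With the tool pointing down it reaches from about 0.425 to 0.95 m from the base axis. Payload 4.7 kg.
Tool frame: the origin (TCP) lies at the very end of the fingers, on their centre line; the grasp point (between the pads) lies arm.grip_depth behind it (arm.grip_depth is the distance from the TCP to the grasp point, in m); x points along the fingers, z is the direction in which the jaws open and shut, and the axes are right-handed (so a half turn about x gives the same grasp; the last joint's range is limited). The gripper opens to 85 mm and grips with 20 to 120 N. Pads are 22 mm wide; open, the fingers measure 114 mm over their backs; the gripper's body (76 mm by 85 mm) begins 54 mm behind the grasp point. The pads swing forward as they close: fully open they stand 13 mm farther back than shut.
Start: joints at [-1.348, 0.469, -0.049, 1.532, 0.024, 1.141, -0.082], TCP at [0.168, 0.654, 0.231] pointing down, gripper open.
Joint ranges: [-2.59, 2.59], [-0.33, 1.99], [-1.39, 1.29], [0.1, 2.45], [-1.04, 4.18], [0.21, 1.99], [-2.66, 2.66]. Speed limits (rad/s): [2.57, 2.57, 3.14, 3.14, 3.14, 3.14, 3.14].

INTERFACE

Orientations are given as [roll, pitch, yaw] about the fixed x, y, z axes, in that order (R = Rz(yaw) Ry(pitch) Rx(roll)).
In Python, from plant import arm gives the robot as it stands. The module is installed in compiled form; this text tells all that it offers.
- The arm moves only by the tool play_rows, never from a script. Its arguments are lists of equal length, an entry for each row: "delta_pos": the shift along the tool's x, y, z in units of 50 mm (1.0 is 50 mm), a list of three; "delta_rot": the turn, a rotation vector about the tool's x, y, z in units of 5 degrees (1.0 is 5 degrees), a list of three. In form: {"delta_pos": [[x, y, z], ...], "delta_rot": [[wx, wy, wz], ...]}. A call has exactly 5 rows; each row shifts and turns the commanded pose from where the row before left it, along the tool's axes as they then stand; what a row does not reach is not made up. A row lasts 1/10 s, in which the tool goes at most 50 mm and 8.59 degrees, less where a joint would pass 70% of its speed; a pose out of reach is approached as far as the arm can. A call is refused whole if a number of a shift passes 1 or a number of a turn 1, either way. A call with a gripper value outside its range is refused whole. "grip" is the finger opening in mm, from 0 to 85.4, set as the call begins (left out, the last holds). The fingers move at their own pace and stop on an object; the grip force is fixed at half the most. Time passes only in rows, so rows that do not move let the fingers close, or fill a call up. It gives the time, the measured TCP pose, the force and the opening at its end, in the units of the state.
- arm.state(): the state, without advancing time (a new reading comes with each control period).
- arm.snapshot(name): name is "side" or "top"; returns a dict with "img" (400x640x3 uint8, red, green, blue), "vertical_fov" (degrees; the focal length in pixels is half the picture's height over the tangent of half this angle, whatever the lens; pixels are square), "cx", "cy" (the principal point, pixels), "R" (3x3) and "t" (3): a world point X has camera coordinates R X + t. Camera axes: x right, y down, z forward; pixel columns grow to the right and rows downward; lengths in m; the calibration is good to about 2 mm. A picture is of the moment at which its call begins. There is no depth.
- arm.finish_job(): hands the job in, once; it reports no verdict.
The state is a dict: "time_s": time; "qpos": joint angles; "qd": joint speeds; "joint_efforts": joint torques, N m; "eef_pos": TCP position; "tool_rot": TCP orientation; "wrist_force": force on the tool from outside, world axes, zero at the start; "wrist_torque": the same for the moment, N m; "width": finger opening in m.
Only numpy, scipy, OpenCV 4.12 (cv2) and the standard library are available. Lean on these libraries where they do the work, as an engineer would, in place of code of your own. Each camera call takes 0.05 s, during which the arm holds its last target. There are 200 camera calls.

## Working session

There is one attempt and no reset: what is moved stays moved. The work goes in short steps, Python scripts to look and compute and a tool call to move; the robot and the scene stay as the last step left them, time stands still between calls to the robot, and variables do not carry over. Pictures are saved under pics/ and viewed, about 12 in all and at most 16, crops included, and the job is handed in when it is done.

Besides the shell and the picture viewer there is one more tool, called after ">>>" as name(argument=value, ...) on one line, values as JSON. play_rows: Moves the arm, as the interface text tells. Its arguments: {"type":"object","properties":{"delta_pos":{"type":"array"},"delta_rot":{"type":"array"},"grip":{"type":"number"}},"required":["delta_pos","delta_rot"]}

```bash
mkdir -p pics
python3 - <<'E'
from plant import arm
import cv2,numpy as np
s=arm.state(); print({k:np.round(v,3) for k,v in s.items()}, arm.grip_depth)
for n in("top","side"):
    d=arm.snapshot(n); cv2.imwrite(f"pics/{n}0.png",d["img"][:,:,::-1]); print(n,d["vertical_fov"],d["cx"],d["cy"],np.round(d["R"],4).tolist(),np.round(d["t"],4))
E
```

```text
{'time_s': np.float64(0.0), 'qpos': array([-1.348,  0.469, -0.049,  1.534,  0.024,  1.141, -0.082]), 'qd': array([ 0.001,  0.001, -0.   , -0.001, -0.   ,  0.001,  0.   ]), 'joint_efforts': array([-0.0000e+00, -5.1031e+01, -4.7000e-02, -2.3772e+01,  1.1000e-02,
        7.0000e-03,  0.0000e+00]), 'eef_pos': array([0.168, 0.653, 0.23 ]), 'tool_rot': array([-3.099,  1.569, -1.78 ]), 'wrist_force': array([-0.122,  0.289,  0.921]), 'wrist_torque': array([ 0.067,  0.021, -0.016]), 'width': np.float64(0.085)} 0.0187
top 49.955702478248824 325.8009184369431 193.0713639044949 [[-0.0188, -0.9998, 0.0111], [-0.9916, 0.0173, -0.1281], [0.1279, -0.0134, -0.9917]] [-0.005   0.5147  1.2008]
side 56.21718222323759 313.5110806437226 195.77401598741307 [[-0.9825, -0.1848, 0.0246], [-0.1123, 0.4819, -0.869], [0.1487, -0.8565, -0.4942]] [0.5186 0.0907 0.9638]
```

View pics/top0.png

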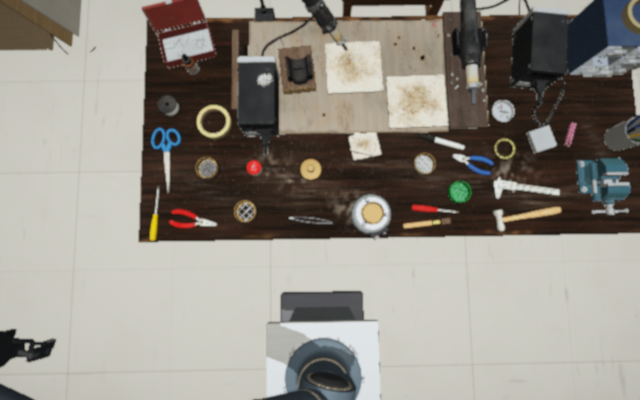

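View pics/side0.png

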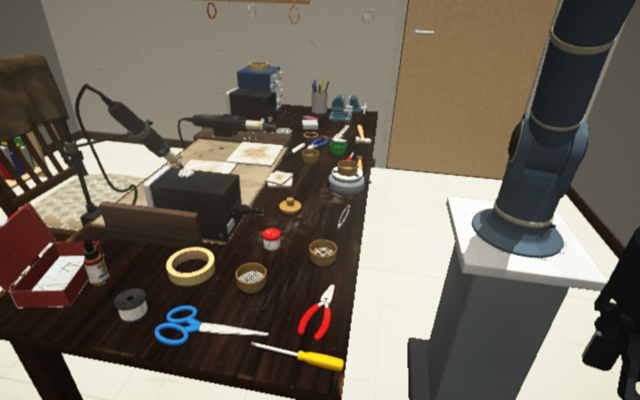

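```bash
cat > h.py <<'E'
import numpy as np,cv2
from plant import arm
def cam(n):
    d=arm.snapshot(n); d["f"]=200/np.tan(np.radians(d["vertical_fov"]/2)); return d
def pix(d,X):
    c=d["R"]@np.asarray(X,float)+d["t"]; return np.array([d["cx"],d["cy"]])+d["f"]*c[:2]/c[2]
def world(d,uv,z):
    r=d["R"].T@np.array([(uv[0]-d["cx"])/d["f"],(uv[1]-d["cy"])/d["f"],1]); o=-d["R"].T@d["t"]
    return o+r*(z-o[2])/r[2]
def crop(d,uv,h,s):
    m=cv2.getAffineTransform
    A=np.float32([[s,0,(h-uv[0])*s],[0,s,(h-uv[1])*s]])
    return cv2.warpAffine(d["img"][:,:,::-1],A,(2*h*s,2*h*s),flags=cv2.INTER_CUBIC)
def circle(im,d,c,z,r,h,s,uv,col=(255,0,255)):
    p=np.array([pix(d,[c[0]+r*np.cos(a),c[1]+r*np.sin(a),z]) for a in np.linspace(0,6.283,60)])
    cv2.polylines(im,[np.int32((p-uv+h)*s*16)],True,col,1,cv2.LINE_AA,4)
E
python3 - <<'E'
from h import *
t=cam("top");s=cam("side")
O={"A":((206,167),.034),"C":((245,210),.034),"F":((425,162),.034),"lid":((311,168),.036),"pan":((373,212),.076),"green":((460,190),.034)}
rows=[]
for d,top in((t,1),(s,0)):
    row=[]
    for k,(uv,z) in O.items():
        if k=="green":continue
        X=world(t,uv,z); 
        if top: print(k,X.round(4))
        u=np.round(pix(d,X)).astype(int); h=20
        im=crop(d,u,h,4); 
        circle(im,d,X,z,.010 if k=="lid" else .030,h,4,u); row.append(im)
    rows.append(np.hstack(row))
cv2.imwrite("pics/c1.png",np.vstack(rows))
E
```

```text
A [0.5963 0.33   0.034 ]
C [0.4698 0.217  0.034 ]
F [ 0.6005 -0.3043  0.034 ]
lid [0.5879 0.0271 0.036 ]
pan [ 0.4541 -0.143   0.076 ]
```

View pics/c1.png

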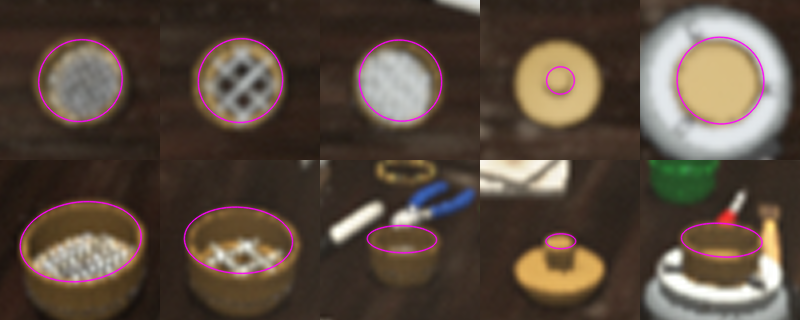

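```bash
cat >> h.py <<'E'
from scipy.spatial.transform import Rotation as Ro
def plan(target,jaw=None):
    """world TCP target, jaw azimuth deg -> total tool-frame delta in move units"""
    s=arm.state(); R=Ro.from_euler("xyz",s["tool_rot"]).as_matrix()
    az=np.degrees(np.arctan2(R[1,2],R[0,2])) 
    a=np.radians(az if jaw is None else jaw)
    x=np.array([0,0,-1.]); z=np.array([np.cos(a),np.sin(a),0]); G=np.c_[x,np.cross(z,x),z]
    d=np.asarray(target)-s["eef_pos"]
    print("t%.2f"%s["time_s"],"tcp",s["eef_pos"].round(4),"tilt",(R[:,0]).round(4),"jaw az %.1f"%az,"w %.4f"%s["width"],"F",s["wrist_force"].round(1),"q",s["qpos"].round(2))
    print("world d",d.round(4),"dpos",(R.T@d/.05).round(3),"drot",(np.degrees(Ro.from_matrix(R.T@G).as_rotvec())/5).round(3))
    print("tool axes y",R[:,1].round(3),"z",R[:,2].round(3))
E
python3 -c "
from h import *
plan([.6,-.304,.16])"
```

```text
t0.20 tcp [0.1681 0.6534 0.2307] tilt [-2.0e-04 -1.1e-03 -1.0e+00] jaw az 75.6 w 0.0855 F [ 0.2  0.3 -0.5] q [-1.35  0.47 -0.05  1.53  0.02  1.14 -0.08]
world d [ 0.4319 -0.9574 -0.0707] dpos [  1.433 -13.136 -16.39 ] drot [ 0.    -0.013  0.001]
tool axes y [-0.968  0.249 -0.   ] z [ 0.249  0.968 -0.001]
```

>>> play_rows(delta_pos=[[0,-1,-0.7],[0,-1,0],[0,-1,0],[0,-1,0],[0,-1,0]], delta_rot=[[0.9,0,0],[0.9,0,0],[0.9,0,0],[0.9,0,0],[0.9,0,0]], grip=85)

```text
time_s: 0.7
eef_pos: [0.3819, 0.5285, 0.2312]
tool_rot: [0.195, 1.571, 1.118]
wrist_force: [0.3, 0.8, 0.2]
width: 0.0851
```

>>> play_rows(delta_pos=[[0,-1,0],[0,-1,0],[0,-1,0],[0,-1,0],[0,-1,0]], delta_rot=[[0.9,0,0],[0.9,0,0],[0.9,0,0],[0.9,0,0],[0.9,0,0]])

```text
time_s: 1.2
eef_pos: [0.5543, 0.3494, 0.231]
tool_rot: [0.783, 1.571, 1.313]
wrist_force: [0.8, 0.9, -0.3]
width: 0.0854
```

```bash
python3 -c "
from h import *
plan([.6,-.304,.16],0)"
```

```text
t1.20 tcp [0.5543 0.3494 0.231 ] tilt [ 0.e+00  1.e-04 -1.e+00] jaw az 30.4 w 0.0854 F [ 0.8  0.9 -0.3] q [-0.8   0.44  0.24  1.6  -0.11  1.12  0.  ]
world d [ 0.0457 -0.6534 -0.071 ] dpos [  1.42  -11.735  -5.823] drot [ 6.08e+00  0.00e+00 -1.00e-03]
tool axes y [-0.506  0.863  0.   ] z [0.863 0.506 0.   ]
```

>>> play_rows(delta_pos=[[0,-0.9,-0.3],[0,-0.9,-0.3],[0,-0.9,-0.2],[0,-0.9,0],[0,-0.9,0]], delta_rot=[[1,0,0],[1,0,0],[1,0,0],[1,0,0],[1,0,0]])

```text
time_s: 1.7
eef_pos: [0.5959, 0.1226, 0.2313]
tool_rot: [0.659, 1.57, 0.753]
wrist_force: [0.6, -0.1, -0.0]
width: 0.0846
```

>>> play_rows(delta_pos=[[0,-1,0],[0,-1,0],[0,-1,0],[0,-1,0],[0,-1,0]], delta_rot=[[1,0,0],[0.08,0,0],[0,0,0],[0,0,0],[0,0,0]])

```text
time_s: 2.2
eef_pos: [0.6012, -0.1272, 0.2312]
tool_rot: [1.604, 1.57, 1.608]
wrist_force: [0.1, 0.8, 0.0]
width: 0.085
```

```bash
python3 -c "
from h import *
plan([.6,-.304,.16],0)"
```

```text
t2.20 tcp [ 0.6012 -0.1272  0.2312] tilt [-0.e+00  4.e-04 -1.e+00] jaw az 0.2 w 0.0850 F [0.1 0.8 0. ] q [-0.22  0.39  0.49  1.71 -0.2   1.09  0.33]
world d [-0.0012 -0.1768 -0.0712] dpos [ 1.423 -3.536 -0.036] drot [ 0.04  -0.    -0.004]
tool axes y [-0.004  1.     0.   ] z [ 1.     0.004 -0.   ]
```

>>> play_rows(delta_pos=[[0,-0.9,-0.02],[0,-0.9,0],[0,-0.9,0],[0,-0.84,0],[0.6,0,0]], delta_rot=[[0,0,0],[0,0,0],[0,0,0],[0,0,0],[0,0,0]])

```text
time_s: 2.7
eef_pos: [0.6006, -0.3128, 0.2053]
tool_rot: [-0.911, 1.559, -0.918]
wrist_force: [0.1, -1.4, 0.0]
width: 0.0856
```

>>> play_rows(delta_pos=[[0.8,0,0],[0.8,0,0],[0.6,0,0],[0.4,0,0],[0.2,0,0]], delta_rot=[[0,0,0],[0,0,0],[0,0,0],[0,0,0],[0,0,0]])

```text
time_s: 3.2
eef_pos: [0.5998, -0.3015, 0.0586]
tool_rot: [2.686, 1.567, 2.689]
wrist_force: [-0.7, 0.2, 0.2]
width: 0.0855
```

Run:
```python
from h import *
plan([.6,-.304,.011],0)
t=cam("top");s=cam("side")
X=[.6,-.304,.02]
ims=[]
for d in(t,s):
    u=np.round(pix(d,X)).astype(int); ims.append(crop(d,u,32,6))
cv2.imwrite("pics/g1.png",np.hstack(ims))
```

```text
t3.20 tcp [ 0.5998 -0.3015  0.0586] tilt [-0.0037  0.0018 -1.    ] jaw az 0.2 w 0.0855 F [-0.7  0.2  0.2] q [ 0.11  0.67  0.43  1.7  -0.36  0.85  0.7 ]
world d [ 0.0002 -0.0025 -0.0476] dpos [ 0.952 -0.051  0.007] drot [ 0.038 -0.043 -0.021]
tool axes y [-0.003  1.     0.002] z [ 1.     0.003 -0.004]
```

View pics/g1.png

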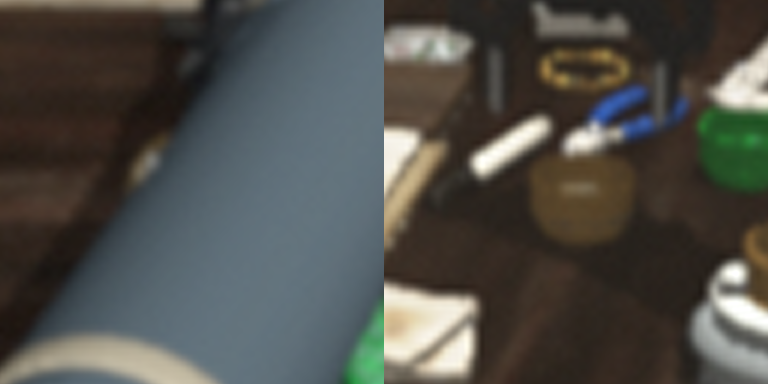

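>>> play_rows(delta_pos=[[0.4,-0.05,0],[0.3,0,0],[0.2,0,0],[0.05,0,0],[0,0,0]], delta_rot=[[0,0,0],[0,0,0],[0,0,0],[0,0,0],[0,0,0]])

```text
time_s: 3.8
eef_pos: [0.6011, -0.3049, 0.0137]
tool_rot: [2.373, 1.571, 2.376]
wrist_force: [-0.3, 0.2, -0.7]
width: 0.0853
```

>>> play_rows(delta_pos=[[0,0,0],[0,0,0],[0,0,0],[0,0,0],[0,0,0]], delta_rot=[[0,0,0],[0,0,0],[0,0,0],[0,0,0],[0,0,0]], grip=55)

```text
time_s: 4.3
eef_pos: [0.6018, -0.3056, 0.0151]
tool_rot: [-0.424, 1.569, -0.421]
wrist_force: [-0.1, -0.6, 6.2]
width: 0.0585
```

>>> play_rows(delta_pos=[[0,0,0],[0,0,0],[0,0,0],[0,0,0],[0,0,0]], delta_rot=[[0,0,0],[0,0,0],[0,0,0],[0,0,0],[0,0,0]])

```text
time_s: 4.8
eef_pos: [0.6018, -0.3056, 0.015]
tool_rot: [-0.437, 1.569, -0.434]
wrist_force: [-0.7, 0.0, 5.3]
width: 0.0584
```

Run:
```python
from h import *
plan([.6,-.304,.011],0)
```

```text
t4.80 tcp [ 0.6018 -0.3056  0.015 ] tilt [ 1.8e-03 -8.0e-04 -1.0e+00] jaw az 0.2 w 0.0584 F [-0.7  0.   5.3] q [ 0.13  0.73  0.41  1.72 -0.39  0.77  0.73]
world d [-0.0018  0.0016 -0.004 ] dpos [ 0.08   0.032 -0.036] drot [0.033 0.021 0.01 ]
tool axes y [-0.003  1.    -0.001] z [1.    0.003 0.002]
```

Run:
```python
from h import *
print(arm.grip_depth)
s=cam("side"); X=[.602,-.304,.02]; u=np.round(pix(s,X)).astype(int); im=crop(s,u,24,12)
for z in(0,.01,.034):circle(im,s,X,z,.03,24,12,u)
for z,c in((.015,(0,255,0)),(.0337,(255,255,0))):
  for dx in(-.03,.03):
    p=(pix(s,[.602+dx,-.3056,z])-u+24)*12; cv2.circle(im,tuple(np.int32(p)),4,c,-1)
cv2.imwrite("pics/g2.png",im)
```

```text
0.0187
```

View pics/g2.png

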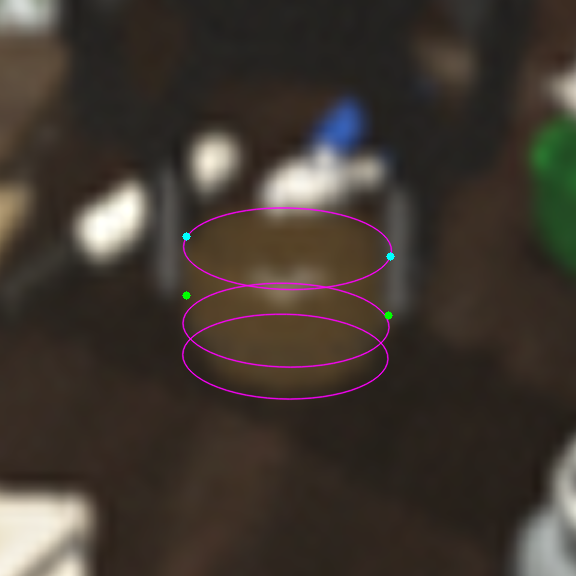

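>>> play_rows(delta_pos=[[0,0,0],[0,0,0],[0,0,0],[0,0,0],[0,0,0]], delta_rot=[[0,0,0],[0,0,0],[0,0,0],[1,0,0],[1,0,0]], grip=85)

```text
time_s: 5.35
eef_pos: [0.6008, -0.3049, 0.0134]
tool_rot: [2.404, 1.57, 2.229]
wrist_force: [0.5, -0.0, -0.5]
width: 0.0848
```

>>> play_rows(delta_pos=[[0,0,0],[0,0,0],[0,0,0],[0,0,0],[0,0,0]], delta_rot=[[1,0,0],[1,0,0],[1,0,0],[1,0,0],[1,0,0]])

```text
time_s: 5.85
eef_pos: [0.6009, -0.3047, 0.0134]
tool_rot: [3.083, 1.57, 2.471]
wrist_force: [0.6, 0.2, 0.3]
width: 0.0852
```

>>> play_rows(delta_pos=[[0,0,0],[0,0,0],[0,0,0],[0,0,0],[0,0,0]], delta_rot=[[1,0,0],[1,0,0],[1,0,0],[1,0,0],[1,0,0]])

```text
time_s: 6.35
eef_pos: [0.601, -0.3047, 0.0134]
tool_rot: [-2.812, 1.57, 2.423]
wrist_force: [-0.0, -0.9, -0.1]
width: 0.0851
```

>>> play_rows(delta_pos=[[0,0,0],[0,0,0],[0,0,0],[0,0,0],[0,0,0]], delta_rot=[[1,0,0],[1,0,0],[1,0,0],[1,0,0],[1,0,0]])

```text
time_s: 6.85
eef_pos: [0.601, -0.3046, 0.0134]
tool_rot: [-2.442, 1.57, 2.357]
wrist_force: [0.3, -0.1, -1.2]
width: 0.0852
```

>>> play_rows(delta_pos=[[0,0,0],[0,0,0],[0,0,0],[0,0,0],[0,0,0]], delta_rot=[[1,0,0],[0,0,0],[0,0,0],[0,0,0],[0,0,0]])

```text
time_s: 7.35
eef_pos: [0.601, -0.305, 0.0138]
tool_rot: [2.855, 1.57, 1.288]
wrist_force: [0.0, -0.5, -0.2]
width: 0.085
```

Run:
```python
from h import *
plan([.6018,-.3056,.0095],-90)
```

```text
t7.35 tcp [ 0.601  -0.305   0.0138] tilt [ 1.e-04  3.e-04 -1.e+00] jaw az -89.8 w 0.0850 F [ 0.  -0.5 -0.2] q [-0.11  0.85  0.8   1.73 -0.76  0.9  -0.55]
world d [ 0.0008 -0.0006 -0.0043] dpos [0.085 0.015 0.013] drot [ 0.042 -0.004 -0.001]
tool axes y [1.    0.004 0.   ] z [ 0.004 -1.    -0.   ]
```

>>> play_rows(delta_pos=[[0.08,0.015,0],[0,0,0],[0,0,0],[0,0,0],[0,0,0]], delta_rot=[[0,0,0],[0,0,0],[0,0,0],[0,0,0],[0,0,0]])

```text
time_s: 7.85
eef_pos: [0.6018, -0.305, 0.0098]
tool_rot: [1.691, 1.571, 0.123]
wrist_force: [0.2, -0.8, -0.8]
width: 0.0849
```

>>> play_rows(delta_pos=[[0,0,0],[0,0,0],[0,0,0],[0,0,0],[0,0,0]], delta_rot=[[0,0,0],[0,0,0],[0,0,0],[0,0,0],[0,0,0]], grip=50)

```text
time_s: 8.35
eef_pos: [0.6021, -0.3054, 0.0103]
tool_rot: [1.014, 1.57, -0.554]
wrist_force: [-0.3, -0.0, 4.1]
width: 0.0587
```

>>> play_rows(delta_pos=[[0,0,0],[0,0,0],[-0.1,0,0],[-0.3,0,0],[-0.5,0,0]], delta_rot=[[0,0,0],[0,0,0],[0,0,0],[0,0,0],[0,0,0]])

```text
time_s: 8.85
eef_pos: [0.6005, -0.3037, 0.0538]
tool_rot: [-2.083, 1.566, 2.633]
wrist_force: [0.9, -0.2, -2.0]
width: 0.0582
```

Run:
```python
from h import *
plan([.4541,-.143,.15],-90)
```

```text
t8.85 tcp [ 0.6005 -0.3037  0.0538] tilt [-0.004   0.0022 -1.    ] jaw az -89.8 w 0.0582 F [ 0.9 -0.2 -2. ] q [-0.13  0.81  0.84  1.72 -0.71  0.96 -0.58]
world d [-0.1464  0.1607  0.0962] dpos [-1.906 -2.925 -3.228] drot [ 0.036 -0.026  0.046]
tool axes y [ 1.     0.003 -0.004] z [ 0.003 -1.    -0.002]
```

>>> play_rows(delta_pos=[[-0.8,0,0],[-0.8,0,0],[-0.3,-0.6,-0.6],[0,-0.7,-0.8],[0,-0.7,-0.8]], delta_rot=[[0,0,0],[0,0,0],[0,0,0],[0,0,0],[0,0,0]])

```text
time_s: 9.35
eef_pos: [0.5043, -0.1993, 0.1505]
tool_rot: [2.151, 1.57, 0.582]
wrist_force: [0.7, 1.3, -1.0]
width: 0.0587
```

>>> play_rows(delta_pos=[[0,-0.6,-0.7],[0,-0.33,-0.33],[0,0,0],[0,0,0],[0,0,0]], delta_rot=[[0,0,0],[0,0,0],[0,0,0],[0,0,0],[0,0,0]])

```text
time_s: 9.85
eef_pos: [0.4599, -0.1495, 0.1504]
tool_rot: [1.044, 1.569, -0.524]
wrist_force: [-0.5, -0.9, -0.8]
width: 0.0589
```

Run:
```python
from h import *
from scipy.optimize import minimize
plan([.4541,-.143,.15],-90)
cal={n:cam(n) for n in("top","side")}
O={"A":([.5963,.33],.034,.03),"C":([.4698,.217],.034,.03),"F":([.6005,-.3043],.034,.03),"liddisc":([.588,.027],.017,.03),"pan":([.4541,-.143],.076,.03)}
th=np.linspace(0,2*np.pi,120,endpoint=False)
for n,d in cal.items():
    im=cv2.GaussianBlur(cv2.imread(f"pics/{n}0.png").astype(np.float32),(0,0),.8)
    d["e"]=im
def ring(d,c,z,r):
    p=np.array([pix(d,[c[0]+r*np.cos(a),c[1]+r*np.sin(a),z]) for a in th],np.float32)
    return cv2.remap(d["e"],p[:,:1],p[:,1:],cv2.INTER_LINEAR)[:,0]
def score(c,ns,z,r):
    return -sum(np.abs(ring(cal[n],c,z,r+.0025)-ring(cal[n],c,z,r-.0025)).sum(1).mean() for n in ns)
for k,(c,z,r) in O.items():
    out=[]
    for ns in(("top",),("side",),("top","side")):
        g=[(score((c[0]+i*.0005,c[1]+j*.0005),ns,z,r),i,j) for i in range(-12,13) for j in range(-12,13)]
        b=min(g); out.append((round(c[0]+b[1]*.0005,4),round(c[1]+b[2]*.0005,4),round(float(b[0]),1)))
    print(k,out)
```

```text
t9.85 tcp [ 0.4599 -0.1495  0.1504] tilt [ 1.4e-03 -8.0e-04 -1.0e+00] jaw az -89.9 w 0.0589 F [-0.5 -0.9 -0.8] q [-0.63  0.42  1.1   2.11 -0.49  0.89 -0.82]
world d [-0.0058  0.0065 -0.0004] dpos [ 0.007 -0.116 -0.13 ] drot [ 0.029  0.009 -0.016]
tool axes y [1.    0.003 0.001] z [ 0.003 -1.     0.001]
A [(0.5923, 0.3255, -103.3), (0.5958, 0.3305, -116.5), (0.5958, 0.33, -211.6)]
C [(0.4668, 0.2155, -124.2), (0.4673, 0.218, -74.4), (0.4673, 0.217, -195.4)]
F [(0.5965, -0.3018, -139.6), (0.5975, -0.3013, -31.6), (0.5975, -0.3023, -171.0)]
liddisc [(0.589, 0.0295, -180.7), (0.5875, 0.0325, -137.7), (0.5885, 0.03, -311.2)]
pan [(0.4531, -0.141, -101.7), (0.4521, -0.137, -57.2), (0.4531, -0.141, -157.0)]
```

>>> play_rows(delta_pos=[[0.3,-0.08,-0.1],[0.3,0,0],[0.2,0,0],[0.15,0,0],[0,0,0]], delta_rot=[[0,0,0],[0,0,0],[0,0,0],[0,0,0],[0,0,0]])

```text
time_s: 10.45
eef_pos: [0.4546, -0.1441, 0.1016]
tool_rot: [-1.39, 1.569, -2.958]
wrist_force: [-0.3, 0.5, -1.8]
width: 0.0585
```

Run:
```python
from h import *
plan([.4556,-.144,.1],-90)
X=arm.state()["eef_pos"]; b=X[2]-.0103; ims=[]
for n in("top","side"):
    d=cam(n); u=np.round(pix(d,[.4556,-.144,.08])).astype(int); h,s=24,16
    im=crop(d,u,h,s)
    for z,r in((b,.026),(b+.01,.03),(b+.034,.03)): circle(im,d,X,z,r,h,s,u)
    circle(im,d,(.4556,-.144),.076,.03,h,s,u,(0,255,0))
    circle(im,d,(.4556,-.144),.050,.03,h,s,u,(0,255,0))
    ims.append(im)
cv2.imwrite("pics/p1.png",cv2.resize(np.hstack(ims),(800,400)) if 0 else ims[1]); cv2.imwrite("pics/p1t.png",ims[0])
```

```text
t10.45 tcp [ 0.4546 -0.1441  0.1016] tilt [-1.6e-03 -3.0e-04 -1.0e+00] jaw az -89.9 w 0.0585 F [-0.3  0.5 -1.8] q [-0.56  0.49  1.01  2.16 -0.58  0.8  -0.74]
world d [ 0.001   0.0001 -0.0016] dpos [ 0.031  0.02  -0.002] drot [0.025 0.003 0.019]
tool axes y [ 1.     0.002 -0.002] z [ 0.002 -1.     0.   ]
```

View pics/p1.png

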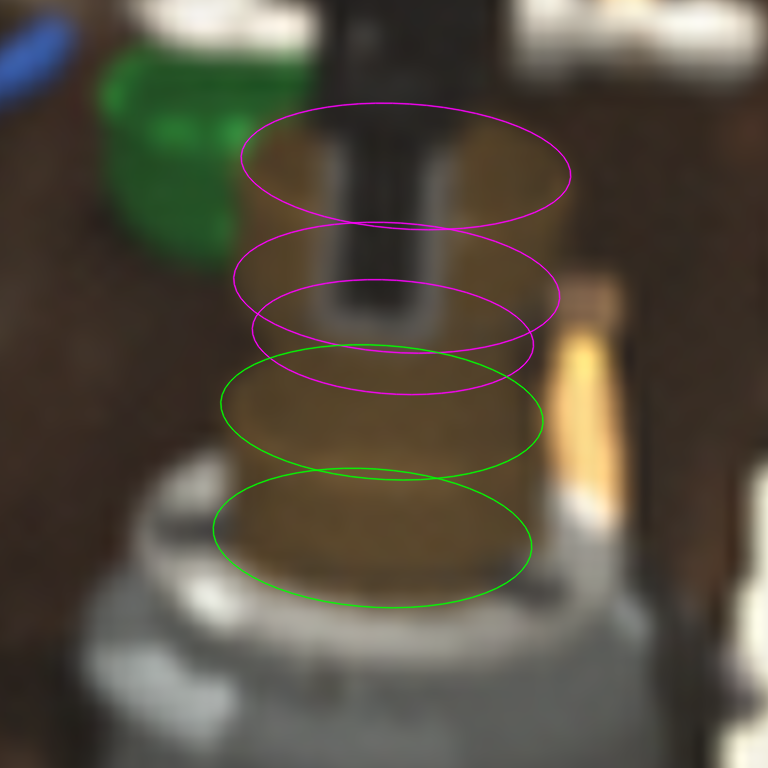

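>>> play_rows(delta_pos=[[0.15,0,0],[0.1,0,0],[0.05,0,0],[0.04,0,0],[0,0,0]], delta_rot=[[0,0,0],[0,0,0],[0,0,0],[0,0,0],[0,0,0]])

```text
time_s: 11.05
eef_pos: [0.4548, -0.1436, 0.085]
tool_rot: [-1.799, 1.57, 2.916]
wrist_force: [-0.2, -0.7, -0.9]
width: 0.0585
```

>>> play_rows(delta_pos=[[0.03,0,0],[0.03,0,0],[0.02,0,0],[0.0,0,0],[0,0,0]], delta_rot=[[0,0,0],[0,0,0],[0,0,0],[0,0,0],[0,0,0]])

```text
time_s: 11.55
eef_pos: [0.4549, -0.1437, 0.0812]
tool_rot: [-1.955, 1.571, 2.761]
wrist_force: [0.3, 0.2, -1.8]
width: 0.0585
```

No contact force at 5 mm insertion. Going on in small steps.

>>> play_rows(delta_pos=[[0.03,0,0],[0.03,0,0],[0.0,0,0],[0.0,0,0],[0,0,0]], delta_rot=[[0,0,0],[0,0,0],[0,0,0],[0,0,0],[0,0,0]])

```text
time_s: 12.05
eef_pos: [0.4549, -0.1437, 0.0782]
tool_rot: [-1.626, 1.571, 3.09]
wrist_force: [-0.2, 0.3, -1.7]
width: 0.0585
```

>>> play_rows(delta_pos=[[0.03,0,0],[0.02,0,0],[0.0,0,0],[0.0,0,0],[0,0,0]], delta_rot=[[0,0,0],[0,0,0],[0,0,0],[0,0,0],[0,0,0]])

```text
time_s: 12.55
eef_pos: [0.455, -0.1438, 0.0762]
tool_rot: [2.88, 1.57, 1.312]
wrist_force: [-2.1, 0.7, 5.8]
width: 0.0588
```

>>> play_rows(delta_pos=[[0,0,0],[0,0,0],[0,0,0],[0,0,0],[0,0,0]], delta_rot=[[0,0,0],[0,0,0],[0,0,0],[0,0,0],[0,0,0]], grip=85)

```text
time_s: 13.05
eef_pos: [0.455, -0.1436, 0.0757]
tool_rot: [-2.399, 1.571, 2.316]
wrist_force: [0.0, -0.2, -0.6]
width: 0.0848
```

>>> play_rows(delta_pos=[[-0.2,0,0],[-0.5,0,0],[-0.8,0,0],[-0.8,0,0],[-0.7,0,0]], delta_rot=[[0,0,0],[0,0,0],[0,0,0],[0,0,0],[0,0,0]])

```text
time_s: 13.55
eef_pos: [0.4548, -0.1443, 0.2278]
tool_rot: [0.459, 1.57, -1.11]
wrist_force: [0.3, 0.2, 0.2]
width: 0.0848
```

```bash
cat >> h.py <<'E'
def path(target,jaw,N):
    """straight world move with even turn, N rows; prints rows for the tool frame"""
    s=arm.state(); R=Ro.from_euler("xyz",s["tool_rot"]).as_matrix(); plan(target,jaw)
    az=np.degrees(np.arctan2(R[1,2],R[0,2])); u=(az-jaw)/5/N
    p=np.array(s["eef_pos"]);d=(np.asarray(target)-p)/N; C=p.copy(); rows=[]
    for i in range(N):
        a=np.radians(az-5*u*i); z=np.array([np.cos(a),np.sin(a),0]); x=np.array([0,0,-1.]); M=np.c_[x,np.cross(z,x),z]
        C=C+d; r=(M.T@(C-p)/.05).round(2); p=p+M@r*.05; rows.append(r.tolist())
    for i in range(0,N,5): print(rows[i:i+5])
    print("turn per row %.3f"%u)
E
python3 - <<'E'
from h import *
path([.597,.33,.2],0,20)
d=cam("side");h,s=24,16
u=np.round(pix(d,[.4556,-.144,.08])).astype(int);im=crop(d,u,h,s);cv2.imwrite("pics/p2.png",im)
E
```

```text
t13.55 tcp [ 0.4548 -0.1443  0.2278] tilt [ 3.e-04 -6.e-04 -1.e+00] jaw az -89.9 w 0.0848 F [0.3 0.2 0.2] q [-0.8   0.29  1.24  2.04 -0.32  1.03 -0.98]
world d [ 0.1422  0.4743 -0.0278] dpos [ 0.553  2.859 -9.482] drot [-1.798e+01  7.000e-03  3.000e-03]
tool axes y [1.    0.002 0.   ] z [ 0.002 -1.     0.001]
[[0.03, 0.14, -0.47], [0.03, 0.18, -0.47], [0.02, 0.22, -0.44], [0.03, 0.25, -0.43], [0.03, 0.28, -0.41]]
[[0.03, 0.31, -0.38], [0.02, 0.35, -0.36], [0.03, 0.36, -0.33], [0.03, 0.4, -0.3], [0.03, 0.41, -0.26]]
[[0.03, 0.44, -0.24], [0.02, 0.45, -0.2], [0.03, 0.47, -0.16], [0.03, 0.48, -0.13], [0.03, 0.49, -0.09]]
[[0.03, 0.49, -0.05], [0.02, 0.49, -0.01], [0.03, 0.5, 0.03], [0.03, 0.49, 0.07], [0.03, 0.48, 0.1]]
turn per row -0.899
```

View pics/p2.png

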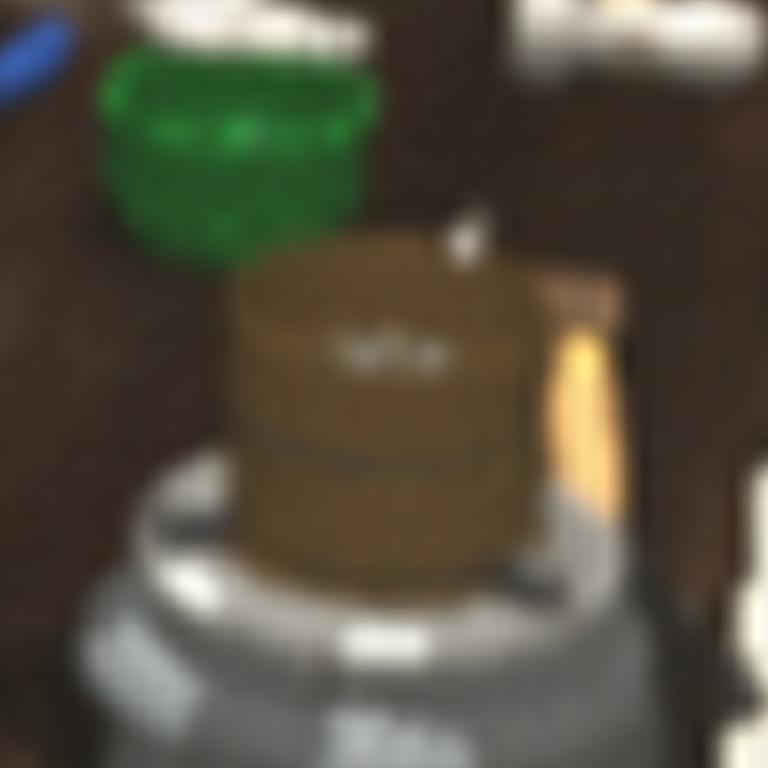

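>>> play_rows(delta_pos=[[0.03,0.14,-0.47],[0.03,0.18,-0.47],[0.02,0.22,-0.44],[0.03,0.25,-0.43],[0.03,0.28,-0.41]], delta_rot=[[-0.9,0,0],[-0.9,0,0],[-0.9,0,0],[-0.9,0,0],[-0.9,0,0]])

```text
time_s: 14.1
eef_pos: [0.4905, -0.0235, 0.2188]
tool_rot: [2.277, 1.571, 1.107]
wrist_force: [0.7, -0.1, 1.0]
width: 0.0853
```

>>> play_rows(delta_pos=[[0.03,0.31,-0.38],[0.02,0.35,-0.36],[0.03,0.36,-0.33],[0.03,0.4,-0.3],[0.03,0.41,-0.26]], delta_rot=[[-0.9,0,0],[-0.9,0,0],[-0.9,0,0],[-0.9,0,0],[-0.9,0,0]])

```text
time_s: 14.6
eef_pos: [0.5258, 0.0948, 0.2117]
tool_rot: [-1.912, 1.571, -2.689]
wrist_force: [0.7, -0.2, 1.3]
width: 0.0853
```

>>> play_rows(delta_pos=[[0.03,0.44,-0.24],[0.02,0.45,-0.2],[0.03,0.47,-0.16],[0.03,0.48,-0.13],[0.03,0.49,-0.09]], delta_rot=[[-0.9,0,0],[-0.9,0,0],[-0.9,0,0],[-0.9,0,0],[-0.9,0,0]])

```text
time_s: 15.1
eef_pos: [0.5608, 0.2139, 0.2045]
tool_rot: [-2.169, 1.57, -2.554]
wrist_force: [0.9, 0.2, 0.0]
width: 0.0851
```

>>> play_rows(delta_pos=[[0.03,0.49,-0.05],[0.02,0.49,-0.01],[0.03,0.5,0.03],[0.03,0.49,0.07],[0.03,0.48,0.1]], delta_rot=[[-0.9,0,0],[-0.9,0,0],[-0.9,0,0],[-0.9,0,0],[-0.9,0,0]])

```text
time_s: 15.6
eef_pos: [0.596, 0.3322, 0.1974]
tool_rot: [-2.464, 1.57, -2.457]
wrist_force: [-0.1, 0.4, -0.2]
width: 0.0849
```

>>> play_rows(delta_pos=[[0,0,0],[0.4,0,0],[0.6,0,0],[0.6,0,0],[0.5,0,0]], delta_rot=[[0,0,0],[0,0,0],[0,0,0],[0,0,0],[0,0,0]])

```text
time_s: 16.1
eef_pos: [0.5953, 0.33, 0.0912]
tool_rot: [-2.357, 1.569, -2.354]
wrist_force: [-0.5, 0.5, -0.2]
width: 0.0847
```

Run:
```python
from h import *
plan([.597,.33,.0095],0)
```

```text
t16.10 tcp [0.5953 0.33   0.0912] tilt [-0.0013 -0.0013 -1.    ] jaw az 0.1 w 0.0847 F [-0.5  0.5 -0.2] q [-0.95  0.67  0.57  1.67 -0.43  0.93 -0.21]
world d [ 0.0017  0.     -0.0817] dpos [1.633 0.003 0.037] drot [ 0.028 -0.015  0.015]
tool axes y [-0.002  1.    -0.001] z [ 1.     0.002 -0.001]
```

>>> play_rows(delta_pos=[[0.5,0,0.03],[0.5,0,0],[0.35,0,0],[0.2,0,0],[0.05,0,0]], delta_rot=[[0,0,0],[0,0,0],[0,0,0],[0,0,0],[0,0,0]])

```text
time_s: 16.6
eef_pos: [0.5971, 0.3305, 0.0119]
tool_rot: [-2.501, 1.569, -2.498]
wrist_force: [0.5, 0.6, -0.3]
width: 0.0851
```

>>> play_rows(delta_pos=[[0,0,0],[0,0,0],[0,0,0],[0,0,0],[0,0,0]], delta_rot=[[0,0,0],[0,0,0],[0,0,0],[0,0,0],[0,0,0]])

```text
time_s: 17.1
eef_pos: [0.5977, 0.331, 0.0133]
tool_rot: [0.836, 1.57, 0.839]
wrist_force: [0.8, -0.2, -0.1]
width: 0.0853
```

>>> play_rows(delta_pos=[[0,0,0],[0,0,0],[0,0,0],[0,0,0],[0,0,0]], delta_rot=[[0,0,0],[0,0,0],[0,0,0],[0,0,0],[0,0,0]], grip=50)

```text
time_s: 17.6
eef_pos: [0.5981, 0.331, 0.0136]
tool_rot: [0.622, 1.57, 0.625]
wrist_force: [-1.5, -0.3, 5.6]
width: 0.0588
```

>>> play_rows(delta_pos=[[0,0,0],[0,0,0],[0,0,0],[0,0,0],[0,0,0]], delta_rot=[[0,0,0],[0,0,0],[0,0,0],[0,0,0],[0,0,0]])

```text
time_s: 18.1
eef_pos: [0.5981, 0.331, 0.0136]
tool_rot: [0.616, 1.57, 0.619]
wrist_force: [-0.6, -0.3, 5.0]
width: 0.0584
```

Run:
```python
from h import *
plan([.597,.33,.0095],0)
```

```text
t18.10 tcp [0.5981 0.331  0.0136] tilt [ 1.e-03  7.e-04 -1.e+00] jaw az 0.2 w 0.0584 F [-0.6 -0.3  5. ] q [-0.91  0.77  0.51  1.7  -0.49  0.81 -0.17]
world d [-0.0011 -0.001  -0.0041] dpos [ 0.082 -0.02  -0.023] drot [ 0.034  0.012 -0.009]
tool axes y [-0.003  1.     0.001] z [1.    0.003 0.001]
```

>>> play_rows(delta_pos=[[0,0,0],[0,0,0],[0,0,0],[0,0,0],[0,0,0]], delta_rot=[[0,0,0],[0,0,0],[0,0,0],[-1,0,0],[-1,0,0]], grip=85)

```text
time_s: 18.6
eef_pos: [0.5972, 0.3308, 0.0123]
tool_rot: [-2.476, 1.57, -2.294]
wrist_force: [1.1, 0.3, -0.1]
width: 0.0849
```

>>> play_rows(delta_pos=[[0,0,0],[0,0,0],[0,0,0],[0,0,0],[0,0,0]], delta_rot=[[-1,0,0],[-1,0,0],[-1,0,0],[-1,0,0],[-1,0,0]])

```text
time_s: 19.1
eef_pos: [0.5973, 0.3306, 0.0124]
tool_rot: [3.127, 1.57, -2.539]
wrist_force: [0.4, -0.1, -0.9]
width: 0.0847
```

>>> play_rows(delta_pos=[[0,0,0],[0,0,0],[0,0,0],[0,0,0],[0,0,0]], delta_rot=[[-1,0,0],[-1,0,0],[-1,0,0],[-1,0,0],[-1,0,0]])

```text
time_s: 19.6
eef_pos: [0.5973, 0.3306, 0.0124]
tool_rot: [2.673, 1.57, -2.556]
wrist_force: [0.3, -1.0, -0.1]
width: 0.0846
```

>>> play_rows(delta_pos=[[0,0,0],[0,0,0],[0,0,0],[0,0,0],[0,0,0]], delta_rot=[[-1,0,0],[-1,0,0],[-1,0,0],[-1,0,0],[-1,0,0]])

```text
time_s: 20.1
eef_pos: [0.5973, 0.3306, 0.0124]
tool_rot: [2.276, 1.57, -2.518]
wrist_force: [0.5, 0.3, 0.6]
width: 0.0851
```

>>> play_rows(delta_pos=[[0,0,0],[0,0,0],[0,0,0],[0,0,0],[0,0,0]], delta_rot=[[-1,0,0],[0,0,0],[0,0,0],[0,0,0],[0,0,0]])

```text
time_s: 20.6
eef_pos: [0.5975, 0.3308, 0.0127]
tool_rot: [2.713, 1.571, -1.997]
wrist_force: [0.8, -0.3, 0.5]
width: 0.0852
```

Run:
```python
from h import *
plan([.5981,.331,.01],90)
```

```text
t20.60 tcp [0.5975 0.3308 0.0127] tilt [-1.e-04 -2.e-04 -1.e+00] jaw az 90.1 w 0.0852 F [ 0.8 -0.3  0.5] q [-0.64  0.71  0.11  1.68 -0.1   0.76  1.09]
world d [ 0.0006  0.0002 -0.0027] dpos [ 0.054 -0.013  0.004] drot [ 0.027 -0.002 -0.001]
tool axes y [-1.    -0.002  0.   ] z [-0.002  1.    -0.   ]
```

>>> play_rows(delta_pos=[[0.06,-0.01,0],[0,0,0],[0,0,0],[0,0,0],[0,0,0]], delta_rot=[[0,0,0],[0,0,0],[0,0,0],[0,0,0],[0,0,0]])

```text
time_s: 21.1
eef_pos: [0.5981, 0.3308, 0.0098]
tool_rot: [-0.521, 1.571, 1.053]
wrist_force: [-0.7, -0.3, 0.4]
width: 0.0848
```

>>> play_rows(delta_pos=[[0,0,0],[0,0,0],[0,0,0],[0,0,0],[0,0,0]], delta_rot=[[0,0,0],[0,0,0],[0,0,0],[0,0,0],[0,0,0]], grip=50)

```text
time_s: 21.6
eef_pos: [0.5986, 0.3311, 0.0105]
tool_rot: [-1.05, 1.569, 0.524]
wrist_force: [-0.4, -0.3, 5.2]
width: 0.0586
```

>>> play_rows(delta_pos=[[0,0,0],[0,0,0],[-0.1,0,0],[-0.3,0,0],[-0.6,0,0]], delta_rot=[[0,0,0],[0,0,0],[0,0,0],[0,0,0],[0,0,0]])

```text
time_s: 22.1
eef_pos: [0.5958, 0.3297, 0.058]
tool_rot: [2.095, 1.564, -2.614]
wrist_force: [0.4, 0.5, -0.5]
width: 0.0584
```

>>> play_rows(delta_pos=[[-0.8,0,0],[-0.8,0,0],[-0.8,0,0],[-0.4,0,0],[0,0,0]], delta_rot=[[0,0,0],[0,0,0],[0,0,0],[0,0,0],[0,0,0]])

```text
time_s: 22.6
eef_pos: [0.5998, 0.3317, 0.2047]
tool_rot: [-0.989, 1.563, 0.585]
wrist_force: [0.1, -0.7, 0.1]
width: 0.0583
```

Run:
```python
from h import *
path([.4548,-.1438,.18],0,20)
d=cam("side");h,s=24,16
u=np.round(pix(d,[.4556,-.144,.08])).astype(int);im=crop(d,u,h,s);cv2.imwrite("pics/p2.png",im)
```

```text
t22.60 tcp [0.5998 0.3317 0.2047] tilt [ 0.0067  0.0044 -1.    ] jaw az 90.2 w 0.0583 F [ 0.1 -0.7  0.1] q [-0.66  0.5   0.14  1.55 -0.07  1.09  1.07]
world d [-0.145  -0.4755 -0.0247] dpos [ 0.432  2.931 -9.504] drot [18.034  0.1    0.021]
tool axes y [-1.    -0.003 -0.007] z [-0.003  1.     0.004]
[[0.02, 0.15, -0.48], [0.03, 0.11, -0.48], [0.02, 0.07, -0.49], [0.03, 0.03, -0.5], [0.02, -0.01, -0.49]]
[[0.03, -0.05, -0.5], [0.02, -0.08, -0.49], [0.03, -0.13, -0.48], [0.02, -0.16, -0.47], [0.03, -0.2, -0.46]]
[[0.02, -0.23, -0.44], [0.03, -0.27, -0.42], [0.02, -0.3, -0.39], [0.03, -0.32, -0.38], [0.02, -0.36, -0.34]]
[[0.03, -0.39, -0.32], [0.02, -0.4, -0.28], [0.02, -0.43, -0.25], [0.03, -0.45, -0.22], [0.02, -0.46, -0.18]]
turn per row 0.902
```

>>> play_rows(delta_pos=[[0.02,0.15,-0.48],[0.03,0.11,-0.48],[0.02,0.07,-0.49],[0.03,0.03,-0.5],[0.02,-0.01,-0.49]], delta_rot=[[0.9,0,0],[0.9,0,0],[0.9,0,0],[0.9,0,0],[0.9,0,0]])

```text
time_s: 23.15
eef_pos: [0.5599, 0.2106, 0.1914]
tool_rot: [2.4, 1.566, -2.705]
wrist_force: [-0.1, 0.3, -0.7]
width: 0.0586
```

>>> play_rows(delta_pos=[[0.03,-0.05,-0.5],[0.02,-0.08,-0.49],[0.03,-0.13,-0.48],[0.02,-0.16,-0.47],[0.03,-0.2,-0.46]], delta_rot=[[0.9,0,0],[0.9,0,0],[0.9,0,0],[0.9,0,0],[0.9,0,0]])

```text
time_s: 23.65
eef_pos: [0.5238, 0.0916, 0.1853]
tool_rot: [2.644, 1.567, -2.854]
wrist_force: [0.5, -0.1, -1.0]
width: 0.0586
```

>>> play_rows(delta_pos=[[0.02,-0.23,-0.44],[0.03,-0.27,-0.42],[0.02,-0.3,-0.39],[0.03,-0.32,-0.38],[0.02,-0.36,-0.34]], delta_rot=[[0.9,0,0],[0.9,0,0],[0.9,0,0],[0.9,0,0],[0.9,0,0]])

```text
time_s: 24.15
eef_pos: [0.4885, -0.0274, 0.1806]
tool_rot: [2.817, 1.569, -3.076]
wrist_force: [0.4, -0.2, 0.1]
width: 0.0586
```

>>> play_rows(delta_pos=[[0.03,-0.39,-0.32],[0.02,-0.4,-0.28],[0.02,-0.43,-0.25],[0.03,-0.45,-0.22],[0.02,-0.46,-0.18]], delta_rot=[[0.9,0,0],[0.9,0,0],[0.9,0,0],[0.9,0,0],[0.9,0,0]])

```text
time_s: 24.65
eef_pos: [0.4533, -0.1469, 0.1752]
tool_rot: [0.186, 1.571, 0.183]
wrist_force: [0.9, 0.1, -1.7]
width: 0.0585
```

>>> play_rows(delta_pos=[[0,0,0],[0,0,0],[0.3,0,0],[0.3,0,0],[0.1,0,0]], delta_rot=[[0,0,0],[0,0,0],[0,0,0],[0,0,0],[0,0,0]])

```text
time_s: 25.15
eef_pos: [0.4535, -0.1437, 0.139]
tool_rot: [2.814, 1.568, 2.818]
wrist_force: [-0.5, 0.2, -1.2]
width: 0.0588
```

Run:
```python
from h import *
plan([.455,-.1438,.112],0)
```

```text
t25.15 tcp [ 0.4535 -0.1437  0.139 ] tilt [-2.4e-03  8.0e-04 -1.0e+00] jaw az 0.3 w 0.0588 F [-0.5  0.2 -1.2] q [-0.28  0.29  0.6   2.12 -0.23  0.8   0.46]
world d [ 0.0015 -0.0001 -0.027 ] dpos [ 0.541 -0.003  0.031] drot [ 0.052 -0.027 -0.009]
tool axes y [-0.005  1.     0.001] z [ 1.     0.005 -0.002]
```

>>> play_rows(delta_pos=[[0.2,0,0.03],[0.2,0,0],[0.1,0,0],[0.03,0,0],[0,0,0]], delta_rot=[[0,0,0],[0,0,0],[0,0,0],[0,0,0],[0,0,0]])

```text
time_s: 25.65
eef_pos: [0.4554, -0.1449, 0.1137]
tool_rot: [2.998, 1.571, 3.0]
wrist_force: [0.4, 0.1, -1.2]
width: 0.0587
```

>>> play_rows(delta_pos=[[0.03,0,0],[0.03,0,0],[0,0,0],[0,0,0],[0,0,0]], delta_rot=[[0,0,0],[0,0,0],[0,0,0],[0,0,0],[0,0,0]])

```text
time_s: 26.15
eef_pos: [0.4555, -0.1449, 0.1109]
tool_rot: [0.289, 1.571, 0.292]
wrist_force: [0.0, -0.5, -1.2]
width: 0.0585
```

>>> play_rows(delta_pos=[[0.02,0.02,-0.01],[0.03,0,0],[0.03,0,0],[0.02,0,0],[0,0,0]], delta_rot=[[0,0,0],[0,0,0],[0,0,0],[0,0,0],[0,0,0]])

```text
time_s: 26.65
eef_pos: [0.4548, -0.1438, 0.1056]
tool_rot: [2.896, 1.57, 2.899]
wrist_force: [-0.4, -0.1, -1.2]
width: 0.0587
```

>>> play_rows(delta_pos=[[0.03,0,0],[0.03,0,0],[0.02,0,0],[0,0,0],[0,0,0]], delta_rot=[[0,0,0],[0,0,0],[0,0,0],[0,0,0],[0,0,0]])

```text
time_s: 27.15
eef_pos: [0.4549, -0.1439, 0.1017]
tool_rot: [2.179, 1.571, 2.182]
wrist_force: [0.3, -0.0, -1.3]
width: 0.0583
```

>>> play_rows(delta_pos=[[0.02,0,0],[0.02,0,0],[0,0,0],[0,0,0],[0,0,0]], delta_rot=[[0,0,0],[0,0,0],[0,0,0],[0,0,0],[0,0,0]])

```text
time_s: 27.65
eef_pos: [0.4551, -0.1439, 0.1004]
tool_rot: [1.111, 1.57, 1.114]
wrist_force: [-1.6, 1.2, 5.7]
width: 0.0586
```

>>> play_rows(delta_pos=[[0,0,0],[0,0,0],[0,0,0],[0,0,0],[0,0,0]], delta_rot=[[0,0,0],[0,0,0],[0,0,0],[0,0,0],[0,0,0]], grip=85)

```text
time_s: 28.15
eef_pos: [0.4549, -0.1438, 0.0997]
tool_rot: [2.552, 1.571, 2.555]
wrist_force: [0.7, 0.2, 0.1]
width: 0.0849
```

>>> play_rows(delta_pos=[[-0.2,0,0],[-0.5,0,0],[-0.8,0,0],[-0.6,0,0],[-0.3,0,0]], delta_rot=[[0,0,0],[0,0,0],[0,0,0],[0,0,0],[0,0,0]])

```text
time_s: 28.65
eef_pos: [0.4562, -0.1446, 0.2232]
tool_rot: [-0.037, 1.566, -0.034]
wrist_force: [0.2, -0.0, -1.1]
width: 0.0855
```

>>> play_rows(delta_pos=[[0,0.7,0.05],[0,0.8,0.05],[0,0.8,0.05],[0,0.8,0.05],[0,0.8,0.05]], delta_rot=[[0,0,0],[0,0,0],[0,0,0],[0,0,0],[0,0,0]])

```text
time_s: 29.15
eef_pos: [0.4668, 0.0526, 0.2207]
tool_rot: [0.441, 1.569, 0.444]
wrist_force: [0.8, 0.0, 0.2]
width: 0.0848
```

>>> play_rows(delta_pos=[[0,0.8,0.05],[0,0.8,0.03],[0,0.8,0],[0,0.6,0],[0,0.3,0]], delta_rot=[[0,0,0],[0,0,0],[0,0,0],[0,0,0],[0,0,0]])

```text
time_s: 29.65
eef_pos: [0.47, 0.2193, 0.2203]
tool_rot: [0.985, 1.57, 0.992]
wrist_force: [-1.1, -0.0, -0.2]
width: 0.085
```

Run:
```python
from h import *
plan([.4715,.218,.0095],0)
d=cam("side");h,s=24,16
u=np.round(pix(d,[.4556,-.144,.1])).astype(int);im=crop(d,u,h,s);cv2.imwrite("pics/p3.png",im)
```

```text
t29.65 tcp [0.47   0.2193 0.2203] tilt [ 5.e-04  8.e-04 -1.e+00] jaw az 0.4 w 0.0850 F [-1.1 -0.  -0.2] q [-0.85  0.23  0.4   1.93 -0.11  1.   -0.4 ]
world d [ 0.0015 -0.0013 -0.2108] dpos [ 4.216 -0.029  0.028] drot [ 0.081  0.006 -0.01 ]
tool axes y [-0.007  1.     0.001] z [1.    0.007 0.001]
```

View pics/p3.png

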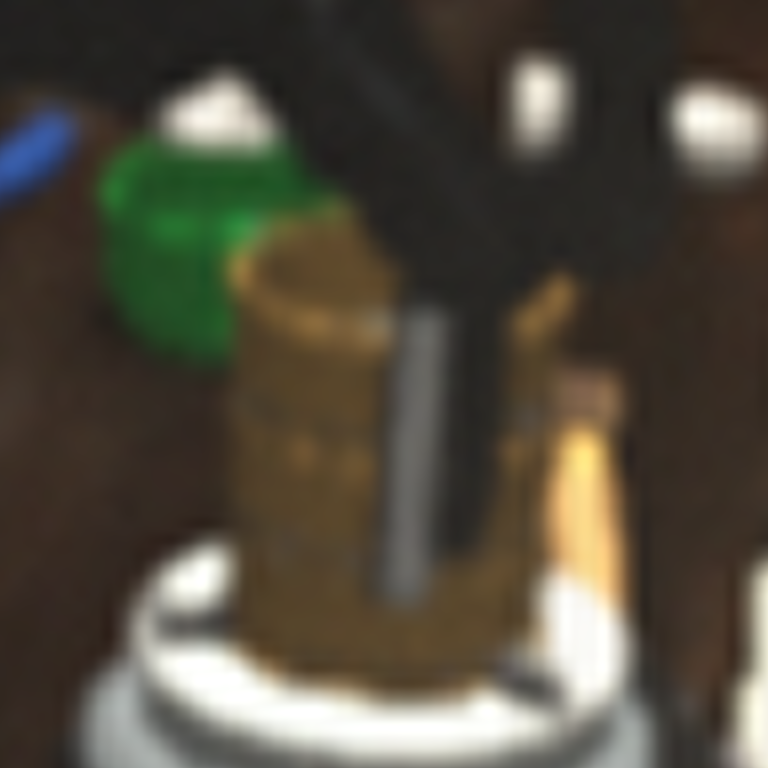

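The medium sieve is seated level, with the seam at about row 400–440 (the gripper is in the foreground). On to the coarse one.

>>> play_rows(delta_pos=[[0.5,-0.03,0.03],[0.6,0,0],[0.6,0,0],[0.6,0,0],[0.5,0,0]], delta_rot=[[0,0,0],[0,0,0],[0,0,0],[0,0,0],[0,0,0]])

```text
time_s: 30.2
eef_pos: [0.4719, 0.2124, 0.0789]
tool_rot: [-1.803, 1.569, -1.802]
wrist_force: [0.2, 0.2, -0.2]
width: 0.0847
```

>>> play_rows(delta_pos=[[0.5,0,0],[0.4,0,0],[0.3,0,0],[0.15,0,0],[0,0,0]], delta_rot=[[0,0,0],[0,0,0],[0,0,0],[0,0,0],[0,0,0]])

```text
time_s: 30.7
eef_pos: [0.4718, 0.2132, 0.0119]
tool_rot: [-2.245, 1.569, -2.244]
wrist_force: [-0.6, -0.8, -0.9]
width: 0.0849
```

>>> play_rows(delta_pos=[[0,0,0],[0,0,0],[0,0,0],[0,0,0],[0,0,0]], delta_rot=[[0,0,0],[0,0,0],[0,0,0],[0,0,0],[0,0,0]], grip=50)

```text
time_s: 31.2
eef_pos: [0.4721, 0.2146, 0.0139]
tool_rot: [1.078, 1.57, 1.081]
wrist_force: [-2.1, -1.3, 8.0]
width: 0.0584
```

>>> play_rows(delta_pos=[[0,0,0],[0,0,0],[0,0,0],[0,0,0],[0,0,0]], delta_rot=[[0,0,0],[0,0,0],[0,0,0],[0,0,0],[0,0,0]])

```text
time_s: 31.7
eef_pos: [0.4721, 0.2146, 0.0139]
tool_rot: [1.109, 1.57, 1.112]
wrist_force: [-2.6, -1.5, 8.2]
width: 0.0584
```

Run:
```python
from h import *
plan([.4715,.218,.0095],0)
```

```text
t31.70 tcp [0.4721 0.2146 0.0139] tilt [ 5.e-04  9.e-04 -1.e+00] jaw az 0.2 w 0.0584 F [-2.6 -1.5  8.2] q [-0.74  0.53  0.29  2.09 -0.28  0.55 -0.24]
world d [-0.0006  0.0034 -0.0044] dpos [ 0.088  0.068 -0.012] drot [ 0.031  0.005 -0.011]
tool axes y [-0.003  1.     0.001] z [1.    0.003 0.   ]
```

>>> play_rows(delta_pos=[[0,0,0],[0,0,0],[0,0.06,0],[0,0,0],[0,0,0]], delta_rot=[[0,0,0],[0,0,0],[0,0,0],[-1,0,0],[-1,0,0]], grip=85)

```text
time_s: 32.2
eef_pos: [0.4719, 0.2182, 0.0123]
tool_rot: [0.216, 1.571, 0.397]
wrist_force: [0.1, 0.2, -0.6]
width: 0.0852
```

>>> play_rows(delta_pos=[[0,0,0],[0,0,0],[0,0,0],[0,0,0],[0,0,0]], delta_rot=[[-1,0,0],[-1,0,0],[-1,0,0],[-1,0,0],[-1,0,0]])

```text
time_s: 32.7
eef_pos: [0.4719, 0.2181, 0.0123]
tool_rot: [0.292, 1.571, 0.91]
wrist_force: [1.2, 0.1, -0.3]
width: 0.0847
```

>>> play_rows(delta_pos=[[0,0,0],[0,0,0],[0,0,0],[0,0,0],[0,0,0]], delta_rot=[[-1,0,0],[-1,0,0],[-1,0,0],[-1,0,0],[-1,0,0]])

```text
time_s: 33.2
eef_pos: [0.472, 0.218, 0.0123]
tool_rot: [-0.189, 1.571, 0.865]
wrist_force: [-0.1, -0.6, -0.7]
width: 0.0852
```

>>> play_rows(delta_pos=[[0,0,0],[0,0,0],[0,0,0],[0,0,0],[0,0,0]], delta_rot=[[-1,0,0],[-1,0,0],[-1,0,0],[-1,0,0],[-1,0,0]])

```text
time_s: 33.7
eef_pos: [0.472, 0.218, 0.0122]
tool_rot: [-0.612, 1.571, 0.878]
wrist_force: [-0.8, -0.8, -0.2]
width: 0.0848
```

>>> play_rows(delta_pos=[[0,0,0],[0,0,0],[0,0,0],[0,0,0],[0,0,0]], delta_rot=[[-1,0,0],[0,0,0],[0,0,0],[0,0,0],[0,0,0]])

```text
time_s: 34.2
eef_pos: [0.4719, 0.2178, 0.0123]
tool_rot: [-2.011, 1.571, -0.437]
wrist_force: [0.2, -0.2, -0.5]
width: 0.0848
```

Run:
```python
from h import *
plan([.4721,.218,.01],90)
```

```text
t34.20 tcp [0.4719 0.2178 0.0123] tilt [ 1.e-04 -0.e+00 -1.e+00] jaw az 90.1 w 0.0848 F [ 0.2 -0.2 -0.5] q [-0.41  0.53 -0.13  2.07  0.13  0.55  0.94]
world d [ 0.0002  0.0002 -0.0023] dpos [ 0.046 -0.005  0.004] drot [ 0.028 -0.     0.001]
tool axes y [-1.    -0.002 -0.   ] z [-0.002  1.    -0.   ]
```

>>> play_rows(delta_pos=[[0.05,0,0],[0,0,0],[0,0,0],[0,0,0],[0,0,0]], delta_rot=[[0,0,0],[0,0,0],[0,0,0],[0,0,0],[0,0,0]])

```text
time_s: 34.7
eef_pos: [0.4719, 0.2177, 0.0098]
tool_rot: [-0.323, 1.571, 1.251]
wrist_force: [-0.3, -0.3, 0.6]
width: 0.085
```

>>> play_rows(delta_pos=[[0,0,0],[0,0,0],[0,0,0],[0,0,0],[0,0,0]], delta_rot=[[0,0,0],[0,0,0],[0,0,0],[0,0,0],[0,0,0]], grip=50)

```text
time_s: 35.2
eef_pos: [0.4719, 0.2177, 0.0105]
tool_rot: [-1.823, 1.571, -0.249]
wrist_force: [-1.5, -1.1, 7.3]
width: 0.0588
```

>>> play_rows(delta_pos=[[0,0,0],[0,0,0],[-0.1,0,0],[-0.3,0,0],[-0.6,0,0]], delta_rot=[[0,0,0],[0,0,0],[0,0,0],[0,0,0],[0,0,0]])

```text
time_s: 35.7
eef_pos: [0.47, 0.2168, 0.0585]
tool_rot: [2.015, 1.565, -2.695]
wrist_force: [-0.1, 0.6, -0.7]
width: 0.059
```

>>> play_rows(delta_pos=[[-0.8,0,0],[-0.8,0,0],[-0.8,0,0],[-0.4,0,0],[0,0,0]], delta_rot=[[0,0,0],[0,0,0],[0,0,0],[0,0,0],[0,0,0]])

```text
time_s: 36.2
eef_pos: [0.4735, 0.2186, 0.203]
tool_rot: [-1.101, 1.564, 0.473]
wrist_force: [0.5, 0.3, -2.3]
width: 0.0588
```

Run:
```python
from h import *
path([.455,-.1438,.18],0,20)
```

```text
t36.20 tcp [0.4735 0.2186 0.203 ] tilt [ 0.0062  0.0032 -1.    ] jaw az 90.2 w 0.0588 F [ 0.5  0.3 -2.3] q [-0.37  0.25 -0.17  1.93  0.05  0.96  1.01]
world d [-0.0185 -0.3624 -0.023 ] dpos [ 0.436  0.394 -7.249] drot [18.033  0.085  0.027]
tool axes y [-1.    -0.003 -0.006] z [-0.003  1.     0.003]
[[0.02, 0.02, -0.36], [0.03, -0.01, -0.37], [0.02, -0.04, -0.36], [0.02, -0.06, -0.35], [0.03, -0.1, -0.35]]
[[0.02, -0.12, -0.35], [0.02, -0.14, -0.33], [0.02, -0.18, -0.32], [0.03, -0.19, -0.3], [0.02, -0.23, -0.29]]
[[0.02, -0.24, -0.27], [0.03, -0.26, -0.25], [0.02, -0.28, -0.23], [0.02, -0.3, -0.2], [0.03, -0.32, -0.18]]
[[0.02, -0.32, -0.16], [0.02, -0.34, -0.13], [0.02, -0.35, -0.1], [0.03, -0.36, -0.08], [0.02, -0.36, -0.04]]
turn per row 0.902
```

>>> play_rows(delta_pos=[[0.02,0.02,-0.36],[0.03,-0.01,-0.37],[0.02,-0.04,-0.36],[0.02,-0.06,-0.35],[0.03,-0.1,-0.35]], delta_rot=[[0.9,0,0],[0.9,0,0],[0.9,0,0],[0.9,0,0],[0.9,0,0]])

```text
time_s: 36.7
eef_pos: [0.4662, 0.1261, 0.1919]
tool_rot: [2.284, 1.567, -2.821]
wrist_force: [0.4, -0.5, -1.6]
width: 0.0584
```

>>> play_rows(delta_pos=[[0.02,-0.12,-0.35],[0.02,-0.14,-0.33],[0.02,-0.18,-0.32],[0.03,-0.19,-0.3],[0.02,-0.23,-0.29]], delta_rot=[[0.9,0,0],[0.9,0,0],[0.9,0,0],[0.9,0,0],[0.9,0,0]])

```text
time_s: 37.2
eef_pos: [0.4614, 0.0354, 0.1864]
tool_rot: [2.53, 1.567, -2.968]
wrist_force: [1.2, 0.3, -1.4]
width: 0.0586
```

>>> play_rows(delta_pos=[[0.02,-0.24,-0.27],[0.03,-0.26,-0.25],[0.02,-0.28,-0.23],[0.02,-0.3,-0.2],[0.03,-0.32,-0.18]], delta_rot=[[0.9,0,0],[0.9,0,0],[0.9,0,0],[0.9,0,0],[0.9,0,0]])

```text
time_s: 37.7
eef_pos: [0.4572, -0.0548, 0.1806]
tool_rot: [2.782, 1.568, -3.109]
wrist_force: [0.5, -0.0, -1.5]
width: 0.0586
```

>>> play_rows(delta_pos=[[0.02,-0.32,-0.16],[0.02,-0.34,-0.13],[0.02,-0.35,-0.1],[0.03,-0.36,-0.08],[0.02,-0.36,-0.04]], delta_rot=[[0.9,0,0],[0.9,0,0],[0.9,0,0],[0.9,0,0],[0.9,0,0]])

```text
time_s: 38.2
eef_pos: [0.4526, -0.1454, 0.1749]
tool_rot: [3.03, 1.567, 3.03]
wrist_force: [-0.4, -0.3, -1.9]
width: 0.0588
```

>>> play_rows(delta_pos=[[0.1,0,0],[0.2,0,0],[0.2,0,0],[0,0,0],[0,0,0]], delta_rot=[[0,0,0],[0,0,0],[0,0,0],[0,0,0],[0,0,0]])

```text
time_s: 38.7
eef_pos: [0.4538, -0.1442, 0.1511]
tool_rot: [2.85, 1.569, 2.854]
wrist_force: [0.7, -0.4, -0.9]
width: 0.059
```

Run:
```python
from h import *
plan([.455,-.1438,.1365],0)
```

```text
t38.70 tcp [ 0.4538 -0.1442  0.1511] tilt [-1.4e-03  4.0e-04 -1.0e+00] jaw az 0.3 w 0.0590 F [ 0.7 -0.4 -0.9] q [-0.01  0.24  0.27  2.09 -0.09  0.82  0.32]
world d [ 0.0012  0.0004 -0.0146] dpos [0.293 0.007 0.023] drot [ 0.052 -0.016 -0.005]
tool axes y [-0.005  1.     0.   ] z [ 1.     0.005 -0.001]
```

>>> play_rows(delta_pos=[[0.15,0.01,0.02],[0.1,0,0],[0.04,0,0],[0,0,0],[0,0,0]], delta_rot=[[0,0,0],[0,0,0],[0,0,0],[0,0,0],[0,0,0]])

```text
time_s: 39.2
eef_pos: [0.4552, -0.1445, 0.1373]
tool_rot: [0.11, 1.571, 0.113]
wrist_force: [0.7, -0.3, -1.5]
width: 0.0588
```

>>> play_rows(delta_pos=[[0.03,0,0],[0.03,0,0],[0.02,0,0],[0.02,0,0],[0,0,0]], delta_rot=[[0,0,0],[0,0,0],[0,0,0],[0,0,0],[0,0,0]])

```text
time_s: 39.7
eef_pos: [0.455, -0.1444, 0.1321]
tool_rot: [2.801, 1.57, 2.804]
wrist_force: [0.3, 0.3, -0.6]
width: 0.0585
```

>>> play_rows(delta_pos=[[0.03,0.01,0],[0.03,0,0],[0.03,0,0],[0.02,0,0],[0,0,0]], delta_rot=[[0,0,0],[0,0,0],[0,0,0],[0,0,0],[0,0,0]])

```text
time_s: 40.2
eef_pos: [0.455, -0.1439, 0.1266]
tool_rot: [2.793, 1.57, 2.796]
wrist_force: [0.2, 0.3, -1.1]
width: 0.0588
```

>>> play_rows(delta_pos=[[0.02,0,0],[0.02,0,0],[0,0,0],[0,0,0],[0,0,0]], delta_rot=[[0,0,0],[0,0,0],[0,0,0],[0,0,0],[0,0,0]])

```text
time_s: 40.7
eef_pos: [0.4551, -0.1439, 0.1248]
tool_rot: [1.275, 1.571, 1.278]
wrist_force: [0.5, 0.6, -1.4]
width: 0.0588
```

>>> play_rows(delta_pos=[[0.02,0,0],[0,0,0],[0,0,0],[0,0,0],[0,0,0]], delta_rot=[[0,0,0],[0,0,0],[0,0,0],[0,0,0],[0,0,0]])

```text
time_s: 41.2
eef_pos: [0.4553, -0.144, 0.1245]
tool_rot: [0.481, 1.57, 0.484]
wrist_force: [-1.5, 1.4, 6.0]
width: 0.0587
```

>>> play_rows(delta_pos=[[0,0,0],[0,0,0],[0,0,0],[0,0,0],[0,0,0]], delta_rot=[[0,0,0],[0,0,0],[0,0,0],[0,0,0],[0,0,0]], grip=85)

```text
time_s: 41.7
eef_pos: [0.4551, -0.1439, 0.1237]
tool_rot: [2.382, 1.571, 2.385]
wrist_force: [0.1, -0.5, -0.5]
width: 0.085
```

>>> play_rows(delta_pos=[[-0.2,0,0],[-0.5,0,0],[-0.6,0,0],[-0.6,0,0],[-0.3,0,0]], delta_rot=[[0,0,0],[0,0,0],[0,0,0],[0,0,0],[0,0,0]])

```text
time_s: 42.2
eef_pos: [0.4563, -0.1444, 0.2371]
tool_rot: [-0.139, 1.566, -0.136]
wrist_force: [-0.0, -0.3, 0.0]
width: 0.085
```

>>> play_rows(delta_pos=[[0,0.6,0.4],[0,0.7,0.6],[0,0.7,0.6],[0,0.7,0.6],[0,0.7,0.5]], delta_rot=[[0,0,0],[0,0,0],[0,0,0],[0,0,0],[0,0,0]])

```text
time_s: 42.7
eef_pos: [0.591, 0.028, 0.2347]
tool_rot: [0.035, 1.569, 0.038]
wrist_force: [0.6, -0.0, 0.1]
width: 0.0848
```

Run:
```python
from h import *
plan([.59,.028,.025],0)
h,s=24,12; ims=[]
for n in("side","top"):
    d=cam(n);u=np.round(pix(d,[.4556,-.144,.11])).astype(int);ims.append(crop(d,u,h,s))
ims=[cv2.resize(i,(400,400)) for i in ims]
cv2.imwrite("pics/p4.png",np.hstack(ims))
```

```text
t42.70 tcp [0.591  0.028  0.2347] tilt [ 1.3e-03  1.0e-04 -1.0e+00] jaw az 0.2 w 0.0848 F [ 0.6 -0.   0.1] q [-0.26  0.33  0.18  1.74 -0.06  1.07 -0.05]
world d [-0.001   0.     -0.2097] dpos [ 4.194 -0.    -0.026] drot [ 0.034  0.015 -0.001]
tool axes y [-0.003  1.     0.   ] z [1.    0.003 0.001]
```

View pics/p4.png

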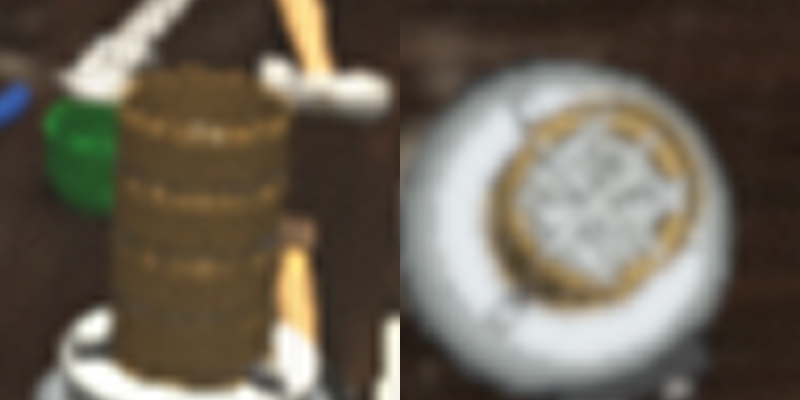

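All three sieves are nested and level: seams show at rows ~190 and 260 in the side crop, and the rims are concentric from above. Now the lid.

>>> play_rows(delta_pos=[[0.5,0,-0.02],[0.6,0,0],[0.6,0,0],[0.6,0,0],[0.6,0,0]], delta_rot=[[0,0,0],[0,0,0],[0,0,0],[0,0,0],[0,0,0]])

```text
time_s: 43.3
eef_pos: [0.5886, 0.0261, 0.0885]
tool_rot: [-0.113, 1.57, -0.11]
wrist_force: [0.5, 0.8, -0.3]
width: 0.0851
```

>>> play_rows(delta_pos=[[0.5,0,0],[0.4,0,0],[0.25,0,0],[0.1,0,0],[0,0,0]], delta_rot=[[0,0,0],[0,0,0],[0,0,0],[0,0,0],[0,0,0]])

```text
time_s: 43.8
eef_pos: [0.5886, 0.0263, 0.0264]
tool_rot: [-3.033, 1.571, -3.03]
wrist_force: [-0.4, -0.2, 0.8]
width: 0.0851
```

>>> play_rows(delta_pos=[[0,0,0],[0,0,0],[0,0,0],[0,0,0],[0,0,0]], delta_rot=[[0,0,0],[0,0,0],[0,0,0],[0,0,0],[0,0,0]], grip=35)

```text
time_s: 44.3
eef_pos: [0.5887, 0.0265, 0.0265]
tool_rot: [0.367, 1.57, 0.37]
wrist_force: [-0.3, -0.1, -0.3]
width: 0.0351
```

Run:
```python
from h import *
plan([.59,.028,.025],0)
ims=[]
for n in("side","top"):
    d=cam(n);u=np.round(pix(d,[.59,.028,.03])).astype(int);ims.append(crop(d,u,20,20))
ims=[cv2.resize(i,(400,400)) for i in ims]
cv2.imwrite("pics/p5.png",np.hstack(ims))
```

```text
t44.30 tcp [0.5887 0.0265 0.0265] tilt [ 4.e-04  2.e-04 -1.e+00] jaw az 0.2 w 0.0351 F [-0.3 -0.1 -0.3] q [-0.22  0.58  0.14  1.91 -0.12  0.66 -0.  ]
world d [ 0.0013  0.0015 -0.0015] dpos [0.031 0.029 0.026] drot [ 0.035  0.005 -0.002]
tool axes y [-0.003  1.     0.   ] z [1.    0.003 0.   ]
```

View pics/p5.png

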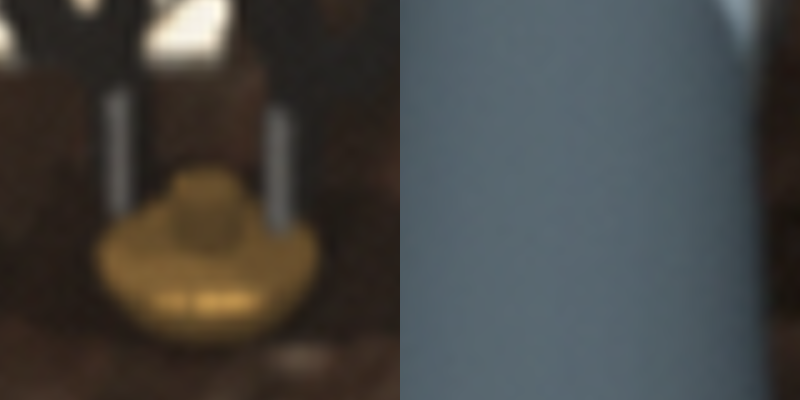

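>>> play_rows(delta_pos=[[0,0,0],[0,0,0],[0,0,0],[0,0,0],[0,0,0]], delta_rot=[[0,0,0],[0,0,0],[0,0,0],[0,0,0],[0,0,0]], grip=12)

```text
time_s: 44.9
eef_pos: [0.5887, 0.0265, 0.0266]
tool_rot: [0.506, 1.57, 0.509]
wrist_force: [-2.0, -0.2, 5.6]
width: 0.0166
```

>>> play_rows(delta_pos=[[0,0,0],[0,0,0],[0,0,0],[0,0,0],[0,0,0]], delta_rot=[[0,0,0],[0,0,0],[0,0,0],[0,0,0],[0,0,0]])

```text
time_s: 45.4
eef_pos: [0.5887, 0.0265, 0.0266]
tool_rot: [0.485, 1.57, 0.488]
wrist_force: [-1.2, -0.2, 4.9]
width: 0.017
```

>>> play_rows(delta_pos=[[0,0,0],[0,0,0],[0,0,0],[0,0,0],[0,0,0]], delta_rot=[[0,0,0],[0,0,0],[0,0,0],[-1,0,0],[-1,0,0]], grip=50)

```text
time_s: 45.9
eef_pos: [0.5885, 0.0266, 0.026]
tool_rot: [-2.858, 1.57, -2.676]
wrist_force: [0.2, 0.6, -0.2]
width: 0.0496
```

>>> play_rows(delta_pos=[[0,0,0],[0,0,0],[0,0,0],[0,0,0],[0,0,0]], delta_rot=[[-1,0,0],[-1,0,0],[-1,0,0],[-1,0,0],[-1,0,0]])

```text
time_s: 46.4
eef_pos: [0.5885, 0.0264, 0.026]
tool_rot: [2.462, 1.57, 3.08]
wrist_force: [0.9, -0.1, -0.5]
width: 0.05
```

>>> play_rows(delta_pos=[[0,0,0],[0,0,0],[0,0,0],[0,0,0],[0,0,0]], delta_rot=[[-1,0,0],[-1,0,0],[-1,0,0],[-1,0,0],[-1,0,0]])

```text
time_s: 46.9
eef_pos: [0.5885, 0.0264, 0.026]
tool_rot: [2.036, 1.57, 3.089]
wrist_force: [0.6, 0.2, -0.2]
width: 0.0498
```

>>> play_rows(delta_pos=[[0,0,0],[0,0,0],[0,0,0],[0,0,0],[0,0,0]], delta_rot=[[-1,0,0],[-1,0,0],[-1,0,0],[-1,0,0],[-1,0,0]])

```text
time_s: 47.4
eef_pos: [0.5885, 0.0264, 0.026]
tool_rot: [1.561, 1.57, 3.051]
wrist_force: [-0.0, -0.1, -0.5]
width: 0.0498
```

>>> play_rows(delta_pos=[[0,0,0],[0,0,0],[0,0,0],[0,0,0],[0,0,0]], delta_rot=[[-1,0,0],[0,0,0],[0,0,0],[0,0,0],[0,0,0]])

```text
time_s: 47.9
eef_pos: [0.5886, 0.0266, 0.0263]
tool_rot: [2.446, 1.571, -2.264]
wrist_force: [0.1, -0.5, -0.3]
width: 0.0502
```

Run:
```python
from h import *
plan([.5887,.0265,.0235],90)
```

```text
t47.90 tcp [0.5886 0.0266 0.0263] tilt [-0. -0. -1.] jaw az 90.1 w 0.0502 F [ 0.1 -0.5 -0.3] q [ 0.09  0.6  -0.28  1.89  0.25  0.68  1.24]
world d [ 0.0001 -0.0001 -0.0028] dpos [ 0.055 -0.003 -0.001] drot [ 0.028 -0.001 -0.   ]
tool axes y [-1.    -0.002  0.   ] z [-0.002  1.    -0.   ]
```

>>> play_rows(delta_pos=[[0.04,0,0],[0,0,0],[0,0,0],[0,0,0],[0,0,0]], delta_rot=[[0,0,0],[0,0,0],[0,0,0],[0,0,0],[0,0,0]])

```text
time_s: 48.4
eef_pos: [0.5886, 0.0265, 0.0243]
tool_rot: [-0.278, 1.571, 1.296]
wrist_force: [0.1, 0.5, 0.6]
width: 0.0502
```

>>> play_rows(delta_pos=[[0,0,0],[0,0,0],[0,0,0],[0,0,0],[0,0,0]], delta_rot=[[0,0,0],[0,0,0],[0,0,0],[0,0,0],[0,0,0]], grip=10)

```text
time_s: 48.9
eef_pos: [0.5887, 0.0265, 0.0246]
tool_rot: [-1.35, 1.571, 0.224]
wrist_force: [-1.0, -0.4, 3.6]
width: 0.0172
```

>>> play_rows(delta_pos=[[0,0,0],[0,0,0],[-0.1,0,0],[-0.3,0,0],[-0.6,0,0]], delta_rot=[[0,0,0],[0,0,0],[0,0,0],[0,0,0],[0,0,0]])

```text
time_s: 49.4
eef_pos: [0.5866, 0.0262, 0.0731]
tool_rot: [1.607, 1.565, -3.103]
wrist_force: [0.2, -0.1, -0.9]
width: 0.0169
```

>>> play_rows(delta_pos=[[-0.8,0,0],[-0.8,0,0],[-0.8,0,0],[-0.4,0,0],[0,0,0]], delta_rot=[[0,0,0],[0,0,0],[0,0,0],[0,0,0],[0,0,0]])

```text
time_s: 49.9
eef_pos: [0.5906, 0.0269, 0.2187]
tool_rot: [-1.507, 1.563, 0.067]
wrist_force: [1.2, 0.4, -2.1]
width: 0.0172
```

Run:
```python
from h import *
path([.455,-.1439,.2],0,20)
d=cam("side"); X=arm.state()["eef_pos"]; u=np.round(pix(d,X)).astype(int); cv2.imwrite("pics/p6.png",crop(d,u,24,12))
```

```text
t49.90 tcp [0.5906 0.0269 0.2187] tilt [ 8.1e-03  5.0e-04 -1.0e+00] jaw az 90.2 w 0.0172 F [ 1.2  0.4 -2.1] q [ 0.15  0.36 -0.34  1.74  0.14  1.05  1.33]
world d [-0.1356 -0.1708 -0.0187] dpos [ 0.35   2.725 -3.409] drot [18.035  0.078  0.068]
tool axes y [-1.    -0.003 -0.008] z [-0.003  1.     0.001]
[[0.02, 0.14, -0.17], [0.02, 0.12, -0.18], [0.02, 0.11, -0.19], [0.01, 0.09, -0.2], [0.02, 0.08, -0.2]]
[[0.02, 0.06, -0.21], [0.02, 0.04, -0.21], [0.02, 0.03, -0.22], [0.02, 0.01, -0.22], [0.02, -0.01, -0.22]]
[[0.02, -0.03, -0.21], [0.01, -0.04, -0.22], [0.02, -0.06, -0.21], [0.02, -0.07, -0.2], [0.02, -0.09, -0.2]]
[[0.02, -0.11, -0.19], [0.02, -0.12, -0.18], [0.02, -0.13, -0.18], [0.02, -0.15, -0.16], [0.01, -0.16, -0.14]]
turn per row 0.902
```

View pics/p6.png

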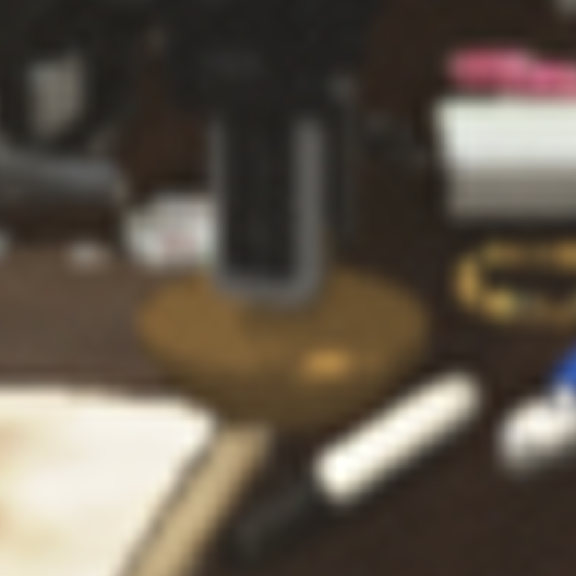

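>>> play_rows(delta_pos=[[0.02,0.14,-0.17],[0.02,0.12,-0.18],[0.02,0.11,-0.19],[0.01,0.09,-0.2],[0.02,0.08,-0.2]], delta_rot=[[0.9,0,0],[0.9,0,0],[0.9,0,0],[0.9,0,0],[0.9,0,0]])

```text
time_s: 50.45
eef_pos: [0.5528, -0.0166, 0.2076]
tool_rot: [1.949, 1.567, 3.127]
wrist_force: [-0.2, -1.0, -2.4]
width: 0.017
```

>>> play_rows(delta_pos=[[0.02,0.06,-0.21],[0.02,0.04,-0.21],[0.02,0.03,-0.22],[0.02,0.01,-0.22],[0.02,-0.01,-0.22]], delta_rot=[[0.9,0,0],[0.9,0,0],[0.9,0,0],[0.9,0,0],[0.9,0,0]])

```text
time_s: 50.95
eef_pos: [0.5188, -0.0594, 0.2027]
tool_rot: [2.262, 1.567, 3.048]
wrist_force: [-1.2, -0.4, -1.8]
width: 0.0169
```

>>> play_rows(delta_pos=[[0.02,-0.03,-0.21],[0.01,-0.04,-0.22],[0.02,-0.06,-0.21],[0.02,-0.07,-0.2],[0.02,-0.09,-0.2]], delta_rot=[[0.9,0,0],[0.9,0,0],[0.9,0,0],[0.9,0,0],[0.9,0,0]])

```text
time_s: 51.45
eef_pos: [0.4853, -0.1018, 0.1983]
tool_rot: [2.58, 1.567, 2.972]
wrist_force: [-0.2, -0.7, -1.5]
width: 0.017
```

>>> play_rows(delta_pos=[[0.02,-0.11,-0.19],[0.02,-0.12,-0.18],[0.02,-0.13,-0.18],[0.02,-0.15,-0.16],[0.01,-0.16,-0.14]], delta_rot=[[0.9,0,0],[0.9,0,0],[0.9,0,0],[0.9,0,0],[0.9,0,0]])

```text
time_s: 51.95
eef_pos: [0.4516, -0.1446, 0.1938]
tool_rot: [2.91, 1.567, 2.91]
wrist_force: [-0.3, -0.3, -1.3]
width: 0.0166
```

>>> play_rows(delta_pos=[[0,0,0],[0.05,0,0],[0.05,0,0],[0,0,0],[0,0,0]], delta_rot=[[0,0,0],[0,0,0],[0,0,0],[0,0,0],[0,0,0]])

```text
time_s: 52.45
eef_pos: [0.4536, -0.1442, 0.1905]
tool_rot: [2.523, 1.57, 2.527]
wrist_force: [-0.6, -0.6, -1.0]
width: 0.0171
```

Run:
```python
from h import *
plan([.455,-.1439,.1745],0)
```

```text
t52.45 tcp [ 0.4536 -0.1442  0.1905] tilt [-5.e-04  3.e-04 -1.e+00] jaw az 0.2 w 0.0171 F [-0.6 -0.6 -1. ] q [ 0.23  0.19 -0.01  2.04  0.    0.91  0.22]
world d [ 0.0014  0.0003 -0.016 ] dpos [0.32  0.006 0.029] drot [ 0.047 -0.005 -0.004]
tool axes y [-0.004  1.     0.   ] z [ 1.     0.004 -0.   ]
```

>>> play_rows(delta_pos=[[0.12,0.01,0.03],[0.1,0,0],[0.06,0,0],[0.04,0,0],[0,0,0]], delta_rot=[[0,0,0],[0,0,0],[0,0,0],[0,0,0],[0,0,0]])

```text
time_s: 52.95
eef_pos: [0.4548, -0.1441, 0.1744]
tool_rot: [2.846, 1.57, 2.849]
wrist_force: [0.2, 0.5, -1.6]
width: 0.0168
```

>>> play_rows(delta_pos=[[0.03,0,0],[0.03,0,0],[0.02,0,0],[0,0,0],[0,0,0]], delta_rot=[[0,0,0],[0,0,0],[0,0,0],[0,0,0],[0,0,0]])

```text
time_s: 53.45
eef_pos: [0.455, -0.1441, 0.1708]
tool_rot: [0.747, 1.571, 0.75]
wrist_force: [-0.5, 0.7, -1.9]
width: 0.0169
```

>>> play_rows(delta_pos=[[0.03,0,0],[0.03,0,0],[0.02,0,0],[0.02,0,0],[0,0,0]], delta_rot=[[0,0,0],[0,0,0],[0,0,0],[0,0,0],[0,0,0]])

```text
time_s: 53.95
eef_pos: [0.4549, -0.1441, 0.1656]
tool_rot: [2.705, 1.57, 2.708]
wrist_force: [0.5, -0.8, -0.9]
width: 0.0172
```

>>> play_rows(delta_pos=[[0.02,0,0],[0.02,0,0],[0.01,0,0],[0,0,0],[0,0,0]], delta_rot=[[0,0,0],[0,0,0],[0,0,0],[0,0,0],[0,0,0]])

```text
time_s: 54.45
eef_pos: [0.455, -0.1441, 0.1633]
tool_rot: [1.875, 1.571, 1.878]
wrist_force: [-0.7, 0.4, -0.8]
width: 0.0168
```

>>> play_rows(delta_pos=[[0.02,0,0],[0.01,0,0],[0,0,0],[0,0,0],[0,0,0]], delta_rot=[[0,0,0],[0,0,0],[0,0,0],[0,0,0],[0,0,0]])

```text
time_s: 54.95
eef_pos: [0.4552, -0.1442, 0.1624]
tool_rot: [-0.086, 1.57, -0.083]
wrist_force: [-1.6, 0.6, 5.3]
width: 0.0169
```

Seated at the expected height. Release, withdraw and check.

>>> play_rows(delta_pos=[[0,0,0],[0,0,0],[0,0,0],[0,0,0],[0,0,0]], delta_rot=[[0,0,0],[0,0,0],[0,0,0],[0,0,0],[0,0,0]], grip=60)

```text
time_s: 55.45
eef_pos: [0.455, -0.1441, 0.1616]
tool_rot: [2.579, 1.571, 2.582]
wrist_force: [0.8, -0.2, -0.7]
width: 0.0602
```

>>> play_rows(delta_pos=[[-0.1,0,0],[-0.3,0,0],[-0.5,0,0],[-0.5,0,0],[-0.3,0,0]], delta_rot=[[0,0,0],[0,0,0],[0,0,0],[0,0,0],[0,0,0]])

```text
time_s: 55.95
eef_pos: [0.4558, -0.1443, 0.249]
tool_rot: [-0.192, 1.568, -0.189]
wrist_force: [0.7, 0.1, 1.0]
width: 0.0603
```

>>> play_rows(delta_pos=[[0,0.5,0.4],[0,0.6,0.5],[0,0.6,0.5],[0,0.6,0.5],[0,0.4,0.3]], delta_rot=[[0,0,0],[0,0,0],[0,0,0],[0,0,0],[0,0,0]])

```text
time_s: 56.45
eef_pos: [0.5661, -0.0058, 0.2471]
tool_rot: [0.87, 1.569, 0.876]
wrist_force: [0.2, -0.5, 0.1]
width: 0.0599
```

>>> play_rows(delta_pos=[[0,0,0],[0,0,0],[0,0,0],[0,0,0],[0,0,0]], delta_rot=[[0,0,0],[0,0,0],[0,0,0],[0,0,0],[0,0,0]])

```text
time_s: 56.95
eef_pos: [0.5642, -0.0098, 0.247]
tool_rot: [-0.987, 1.571, -0.986]
wrist_force: [-0.7, -0.8, 0.5]
width: 0.0595
```

Run:
```python
from h import *
plan([.455,-.144,.3],0)
ims=[]
for n in("side","top"):
    d=cam(n);u=np.round(pix(d,[.4556,-.144,.12])).astype(int);i=crop(d,u,24,12);ims.append(cv2.resize(i,(400,400)))
    if n=="side":
        im0=cv2.imread("pics/side0.png").astype(int); D=np.abs(d["img"][:,:,::-1].astype(int)-im0).sum(2)
        for k,X in(("jar",(.588,.175,.02)),("pliers",(.455,.34,.005))):
            a=np.int32(pix(d,X)); print(k,a,D[a[1]-20:a[1]+20,a[0]-20:a[0]+20].mean())
        u=np.int32([290,275]); b=crop(d,u,75,5)[:750,:750]; b=cv2.resize(b,(400,400)); ims2=b
        o=dict(img=im0[:,:,::-1].astype(np.uint8)); c=cv2.resize(crop(o,u,75,5),(400,400))
cv2.imwrite("pics/p7.png",np.hstack(ims)); cv2.imwrite("pics/p8.png",np.hstack([ims2,c]))
```

```text
t56.95 tcp [ 0.5642 -0.0098  0.247 ] tilt [ 2.e-04 -2.e-04 -1.e+00] jaw az 0.1 w 0.0595 F [-0.7 -0.8  0.5] q [ 0.02  0.28 -0.1   1.78  0.03  1.09 -0.09]
world d [-0.1092 -0.1342  0.053 ] dpos [-1.06  -2.681 -2.187] drot [0.015 0.002 0.003]
tool axes y [-0.001  1.    -0.   ] z [1.    0.001 0.   ]
jar [275 234] 3.601875
pliers [317 296] 2.7975
```

View pics/p7.png

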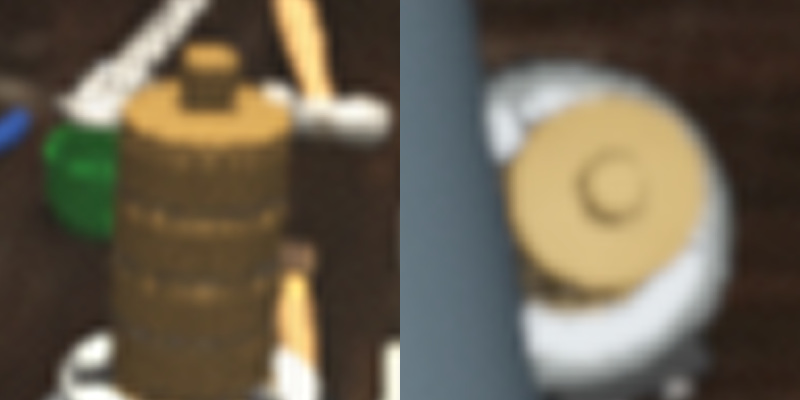

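View pics/p8.png

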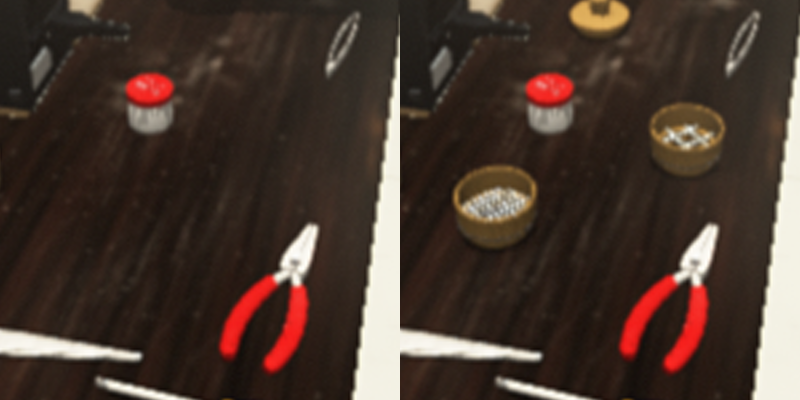

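The stack is complete and level with the lid on top. The jar and pliers match the first picture.

```bash
python3 -c "
from plant import arm
print(arm.finish_job())"
```

```text
the job is handed in; nothing more can be done
None
```

I built the nest on the shaker in the order asked (fine, medium, coarse, then the knobbed lid) and handed it in after about 57 s of robot time.

- **Seating:** Each part was lowered in small steps until it took about 6 N at the seat. The tool stopped at 76.2, 100.4, 124.5 and 162.4 mm; full seating was expected at 76.3, 100.5, 124.5 and 162.6 mm.
- **Last pictures:** They show even, level seams and the lid sitting flat, with the gripper clear. The jar and the red pliers are unchanged from the first picture, and I did not touch the green look-alike.
- **Disagreements:** The gripper read the widths 1 to 3 mm low: about 58.5 mm on the 60 mm walls and 17 mm on the 20 mm knob. The camera positions were 1 to 3 mm off the centres I found by gripping, so I went by the grips. Neither affected the fit.

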